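# Hang the little serving board on the two-pin drying stand

### The job

The small green serving board should hang on the wooden drying stand, but a spice jar is in its way there. First stand the jar upright on the round cork coaster, then take the board out of the dish rack and hang it by its two holes on the stand's two pins, pushed fully home so that it lies flat against the stand. Never tip the jar over, and leave the plates, mug, oil bottle and salt shaker where they are.

Things in the scene. Friction and masses are not known exactly. Their poses are not given: they have to be found in the camera images.
- board_center (a point): Centre of the green serving board: loose, flat, 150 wide (y axis), 170 tall (z), 10 thick (x), 0.24 kg, same both ways round. It starts upright in a slot of the dish rack, lower edge 24 and top edge 194 above the table. Two round through holes, 14 diameter, lie 25 below its top edge, 45 either side of its middle; the top edge between them is free to grip.
- hole_a (a point): Centre (mid-thickness) of the board's hole at +y: at (0, 45, 60) mm from the board's centre in the board's axes.
- hole_b (a point): Centre (mid-thickness) of the board's other hole: at (0, -45, 60) mm from the board's centre.
- pin_a (a point): Point on the axis of one of the stand's two steel pins, 5 mm out from its wooden face (where the mid-thickness of a hung board lies). Axes: x along the pin to its tip (30 degrees above level, away from the robot), y level along the pair of pins, z up the leaning face. Pin 8 diameter, rounded tip 31 beyond this point. Its root is 190 above the table.
- pin_b (a point): The same point on the other pin, 90 mm from pin_a on its -y side. Same axes.
- easel: Wooden drying stand, fixed. Origin on the table straight below the middle between the pin roots; x: level direction in which the pins point; z up. Base plate 6 thick, from 75 behind the origin to 140 in front, 65 to either side. Two upright posts 18 wide, 12 thick, 180 tall, 45 either side, centred 12 behind the origin.
- face: Leaning face of the stand, fixed; origin midway between the pin roots, axes as the pins' (x out along the pins, z up the face, whose top leans 30 degrees towards the robot side). Two bars 20 wide, 12 thick, centred on the pins, end 15 above them; the gap between the bars is 70 wide and open down to a crossbar 108 to 128 below the pins. A hung board lies flat on bars and crossbar.
- jar_center (a point): Centre, half-way up, of the loose amber spice jar with black lid: 44 diameter, 100 tall, 0.18 kg, z up. It starts on the stand's base plate (6 above the table), about 100 in front of the easel origin, under where the board's lower edge will be.
- coaster: Round cork coaster, fixed, 110 diameter, 6 thick; origin at the centre of its underside, on the table.
- rack: Fixed white and steel dish rack, 190 (x) by 170 (y); origin at the centre of its underside, on the table. Three slots at x = -55, 0, 55, each running along y, 15 wide, between wires reaching 80 above the table. The board and two plates stand in them in any order, flat faces looking along the rack's x.
- plate_a: White small plate, disc of 124 diameter and 12 thick standing on edge in a rack slot, its top 138 above the table; origin at the centre of the disc, x its axis. Bystander.
- plate_b: Blue small plate, same size and stance as the white one. Bystander.
- mug: Blue mug, 72 diameter, 85 tall, handle to its own +y; origin at the centre of its underside. Stands near the coaster, on its far side. Bystander.
- oil: Green oil bottle, 56 diameter, 160 tall; origin at the centre of its underside. Stands beyond the jar. Bystander.
- shaker: White salt shaker, 40 diameter, 80 tall; origin at the centre of its underside. Stands just beyond the dish rack. Bystander.
Things that resemble listed ones, but are neither listed nor needed, are in the scene too. What is shaped like the part that bears board_center but red is not meant.

How it is judged:
On the way:
1. the jar stands upright on the coaster, let go (horizontal distance between jar_center and coaster below 0.032 m and height (world z) of jar_center between 0.051 and 0.061 m and angle between jar_center's own z axis and vertical below 0.12 rad and contact force between the fingers and jar below 0.05 N), for 0.2 s.
At the end, for the whole second after the job is handed in: Both holes are over the two pins (either way round), each hole centre within 12 mm of its point at the pin's root, the board flat against the stand within 7 degrees; the jar stands upright (within 7 degrees) on the coaster, within 32 mm of its centre (((distance between hole_a and pin_a below 0.012 m and distance between hole_b and pin_b below 0.012 m) or (distance between hole_a and pin_b below 0.012 m and distance between hole_b and pin_a below 0.012 m)) and angle between the x axis of board_center and the x axis of pin_a, either way round below 0.12 rad and horizontal distance between jar_center and coaster below 0.032 m and height (world z) of jar_center between 0.051 and 0.061 m and angle between jar_center's own z axis and vertical below 0.12 rad); the robot touches nothing.
It fails at once if the jar is tipped by more than 40 degrees (angle between jar_center's own z axis and vertical above 0.7 rad).
It fails at once if a bystander (plate, mug, bottle, salt shaker) is moved by more than 40 mm (distance of any of plate_a, plate_b, mug, oil, shaker from where it was at the start of the episode above 0.04 m).
It also fails if it takes over 61 s, if anything falls off the work surface, if the arm or the gripper's body presses on something with over 40 N, if the wrist force passes 120 N, or if a joint passes its speed limit or range.

### The arm

A 7-joint arm with a two-finger parallel gripper is mounted at the origin on the work surface. World frame = base frame: x ahead of the robot, y to its left, z up, the work surface at z = 0. Lengths are in m, angles in rad, forces in N, time in s.
With the tool pointing down it reaches from about 0.425 to 0.875 m from the base axis. Payload 8.4 kg.
Tool frame: the origin (TCP) lies at the very end of the fingers, on their centre line; the grasp point (between the pads) lies 19 mm behind it; z points along the fingers, x is the direction in which the jaws open and shut, and the axes are right-handed (so a half turn about z gives the same grasp; the last joint's range is limited). The gripper opens to 85 mm and grips with 20 to 120 N. Pads are 22 mm wide; open, the fingers measure 114 mm over their backs; the gripper's body (76 mm by 85 mm) begins 54 mm behind the grasp point. The pads swing forward as they close: fully open they stand 13 mm farther back than shut.
Start: joints at [-1.206, 0.333, 0.04, 1.465, -0.013, 1.343, -0.059], TCP at [0.291, 0.581, 0.201] pointing down, gripper open.
Joint ranges: [-2.58, 2.58], [-0.38, 2.09], [-1.3, 1.39], [0.25, 2.4], [-1.5, 4.64], [0.08, 2.09], [-2.65, 2.65]. Speed limits (rad/s): [2.22, 2.22, 2.79, 2.79, 3.14, 3.14, 3.14].

### API

Orientations are given as a unit quaternion [x, y, z, w].
In Python, from cell import status, snapshot, env gives the robot as it stands.
- The arm moves only by the shell command python3 -m pendant 'ROWS' [FORCE]. ROWS is a JSON object of lists of equal length, an entry for each row: "grip": the opening in per cent of the stroke, from 0 (shut) to 100 (fully open); "offset": the shift along the tool's x, y, z in mm, a list of three; "yaw": the turn about the tool's z in rad. In form: {"grip": [grip, ...], "offset": [[tx, ty, tz], ...], "yaw": [yaw, ...]}. A call has 1 to 20 rows; each row is the pose to reach, as a shift and turn from the pose commanded when the call began, along the tool's axes at that moment; what a row does not reach only later rows make up. A row lasts 1/8 s, in which the tool goes at most 62.5 mm and 10.7 degrees, less where a joint would pass 70% of its speed; a pose out of reach is approached as far as the arm can. A call with a gripper value outside its range is refused whole. The fingers move at their own pace and stop on an object; FORCE is the grip in N (left out, the last holds). Time passes only in rows, so rows that repeat a pose let the fingers close. It gives the time, the measured TCP pose, the force and the opening at its end, in the units of the state.
- status.read_state(): the state, without advancing time (a new reading comes with each control period).
- snapshot(name): name is "scene" or "side" or "wrist"; returns a dict with "image" (384x512x3 uint8, red, green, blue), "vfov" (degrees; the focal length in pixels is half the picture's height over the tangent of half this angle, whatever the lens; pixels are square), "cx", "cy" (the principal point, pixels), "R" (3x3) and "t" (3): a world point X has camera coordinates R X + t. Camera axes: x right, y down, z forward; pixel columns grow to the right and rows downward; lengths in m; the calibration is good to about 2 mm. A picture is of the moment at which its call begins. There is no depth.
- env.hand_in(): hands the job in, once; it reports no verdict.
The state is a dict: "clock": time; "q": joint angles; "dq": joint speeds; "joint_efforts": joint torques, N m; "position": TCP position; "tool_rot": TCP orientation; "ft_force": force on the tool from outside, world axes, zero at the start; "torque": the same for the moment, N m; "gripper_width": finger opening in m.
Only numpy, scipy, OpenCV 4.12 (cv2) and the standard library are available. Lean on these libraries where they do the work, as an engineer would, in place of code of your own. Each camera call takes 0.05 s, during which the arm holds its last target.

## Working session

There is one attempt and no reset: what is moved stays moved. The work goes in short steps, Python scripts to look and compute and a shell command to move; the robot and the scene stay as the last step left them, time stands still between calls to the robot, and variables do not carry over. Pictures are saved under pics/ and viewed, and the job is handed in when it is done.

```bash
ls; mkdir -p pics; python3 - <<'E'
from cell import status, snapshot, env
import cv2,pickle
print(status.read_state())
for n in ["scene","side","wrist"]:
    s=snapshot(n); pickle.dump(s,open(f"pics/{n}0.pkl","wb"))
    cv2.imwrite(f"pics/{n}0.png",s["image"][:,:,::-1]); print(n,s["vfov"],s["cx"],s["cy"],s["R"],s["t"], {k for k in s})
E
```

```text
pics
{'clock': 0.0, 'q': array([-1.20618692,  0.33390947,  0.03986198,  1.46626258, -0.01340213,
        1.34332222, -0.05850729]), 'dq': array([ 0.00187945, -0.00134434, -0.00052626, -0.00058096,  0.00055454,
        0.00049916, -0.00152057]), 'joint_efforts': array([-2.98223640e-04, -6.58544040e+01,  1.36520661e+00, -4.05561340e+01,
        1.66837906e-02,  1.27935538e-02, -2.80829875e-05]), 'position': array([0.29057594, 0.58086307, 0.19972633]), 'tool_rot': array([ 8.50696656e-01,  5.25656286e-01, -6.66747258e-04,  4.73689033e-04]), 'ft_force': array([ 0.675039  , -0.0845184 ,  0.04895786]), 'torque': array([-0.00255221, -0.01728298, -0.05714973]), 'gripper_width': 0.08546726833519785}
scene 44.995880297912436 245.64179007944182 193.44337093256922 [[ 0.6701044   0.74226598 -0.00113987]
 [ 0.53772078 -0.48650213 -0.68860151]
 [-0.51168003  0.46082197 -0.72513906]] [-0.43314018 -0.19436072  1.705443  ] {'image', 'R', 't', 'cx', 'vfov', 'cy'}
side 46.711597912910676 260.2260264065205 191.81140957161645 [[-0.95218693 -0.30498468  0.01801076]
 [-0.2295487   0.67527624 -0.70093466]
 [ 0.2016121  -0.67155517 -0.71299805]] [0.56449831 0.19040223 1.62123195] {'image', 'R', 't', 'cx', 'vfov', 'cy'}
wrist 61.48117094031153 253.1001460173773 192.70592259587258 [[ 0.44729143  0.89438536 -0.00228293]
 [ 0.86013082 -0.4294579   0.27521063]
 [ 0.24516393 -0.12506297 -0.96138125]] [-0.64910003 -0.03588407  0.37940984] {'image', 'R', 't', 'cx', 'vfov', 'cy'}
```

View pics/scene0.png

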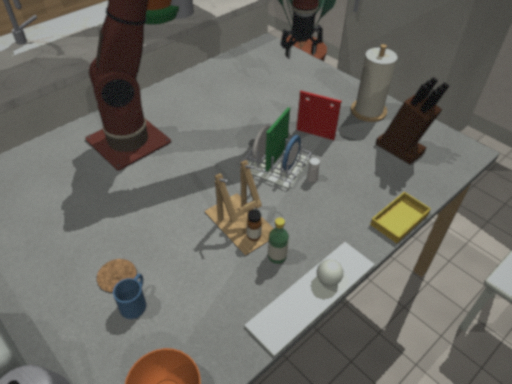

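View pics/side0.png

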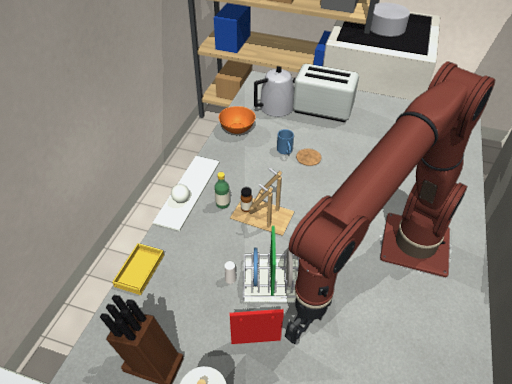

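View pics/wrist0.png

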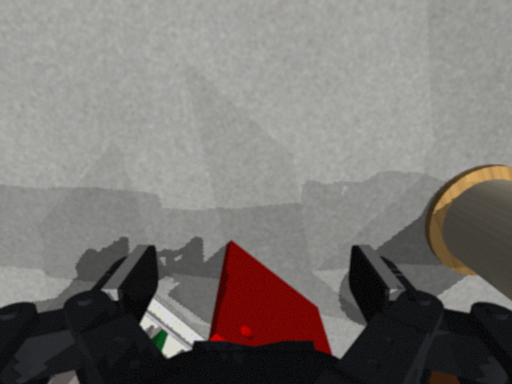

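The overview shows the easel at about (240,210) in scene, the rack at (285,165), the coaster at (117,275), and the jar at (254,225). I'll enlarge these.

```bash
cat > h.py <<'E'
import numpy as np, cv2, pickle
def load(f): return pickle.load(open(f"pics/{f}.pkl","rb"))
def K(s):
    f=s["image"].shape[0]/2/np.tan(np.radians(s["vfov"])/2); return f
def proj(s,X):
    c=np.asarray(X)@np.array(s["R"]).T+s["t"]; f=K(s)
    return np.stack([s["cx"]+f*c[...,0]/c[...,2], s["cy"]+f*c[...,1]/c[...,2]],-1)
def ray(s,uv):
    f=K(s); R=np.array(s["R"]); d=R.T@np.array([(uv[0]-s["cx"])/f,(uv[1]-s["cy"])/f,1.]); return -R.T@np.array(s["t"]), d/np.linalg.norm(d)
def atz(s,uv,z):
    o,d=ray(s,uv); return o+d*(z-o[2])/d[2]
def tri(obs):
    A=np.zeros((3,3));b=np.zeros(3)
    for s,uv in obs:
        o,d=ray(s,uv);P=np.eye(3)-np.outer(d,d);A+=P;b+=P@o
    X=np.linalg.solve(A,b); return X,[np.round(proj(s,X)-uv,1) for s,uv in obs]
def crop(s,x0,y0,x1,y1,k,out,step=10):
    im=s["image"][y0:y1,x0:x1,::-1]
    im=cv2.resize(im,None,fx=k,fy=k,interpolation=cv2.INTER_CUBIC)
    for x in range((x0+step-1)//step*step,x1,step):
        cv2.line(im,(int((x-x0+.5)*k),0),(int((x-x0+.5)*k),6),(0,0,255),1); cv2.putText(im,str(x),(int((x-x0+.5)*k)-9,16),0,.35,(0,0,255))
    for y in range((y0+step-1)//step*step,y1,step):
        cv2.line(im,(0,int((y-y0+.5)*k)),(6,int((y-y0+.5)*k)),(0,0,255),1); cv2.putText(im,str(y),(8,int((y-y0+.5)*k)+4),0,.35,(0,0,255))
    cv2.imwrite(f"pics/{out}.png",im)
E
python3 -c "
from h import *
s=load('scene0');d=load('side0')
crop(s,200,160,280,256,6,'c_s_easel');crop(s,235,90,335,192,6,'c_s_rack');crop(d,225,160,305,235,8,'c_d_easel');crop(d,220,220,310,310,7,'c_d_rack')
crop(s,90,250,155,322,8,'c_s_coast');crop(d,265,120,330,175,9,'c_d_coast')
"
```

```text
(no output)
```

View pics/c_s_easel.png

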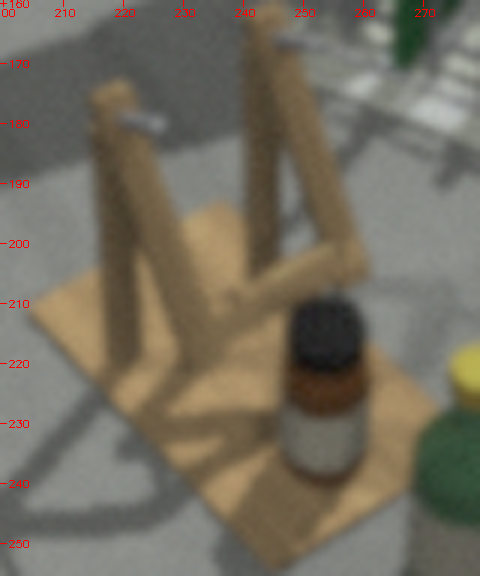

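View pics/c_s_rack.png

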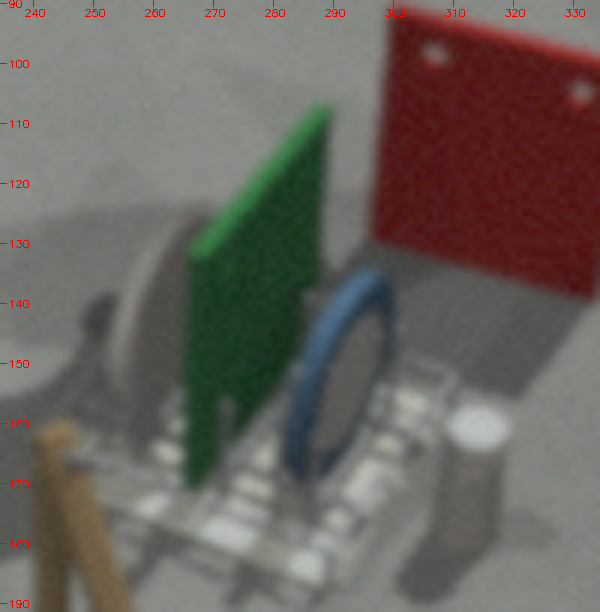

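View pics/c_d_easel.png

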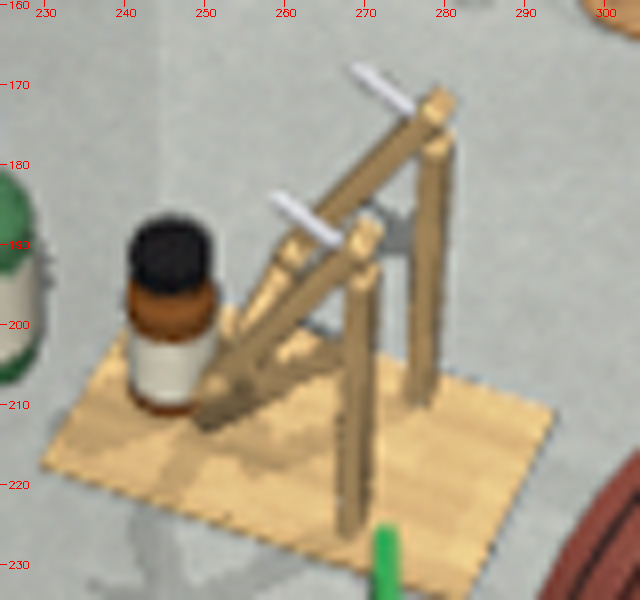

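View pics/c_d_rack.png

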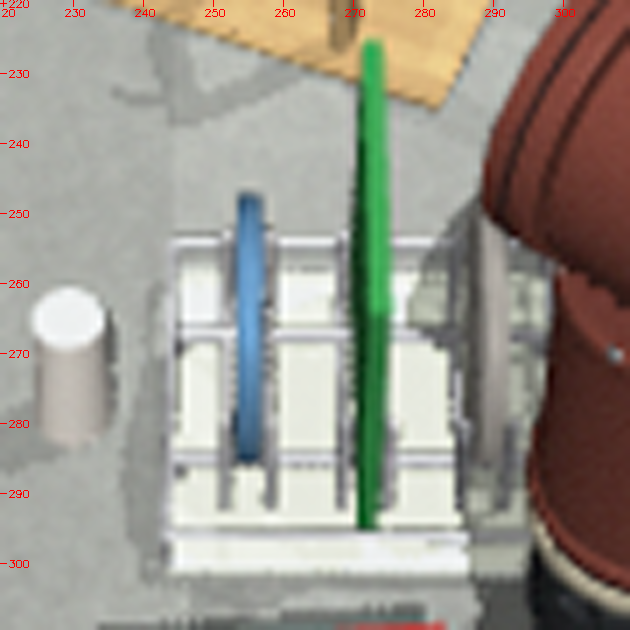

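View pics/c_s_coast.png

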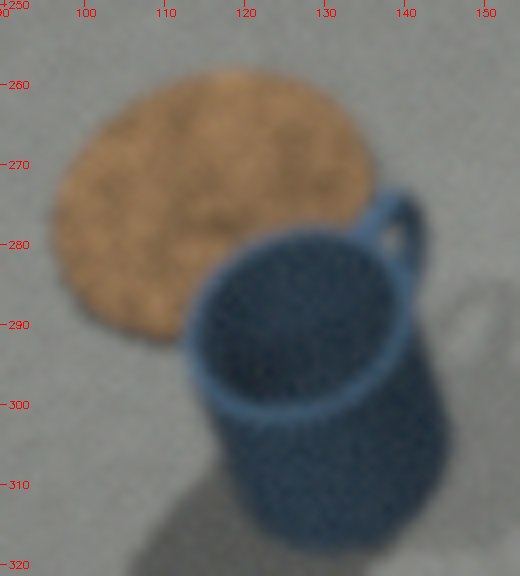

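View pics/c_d_coast.png

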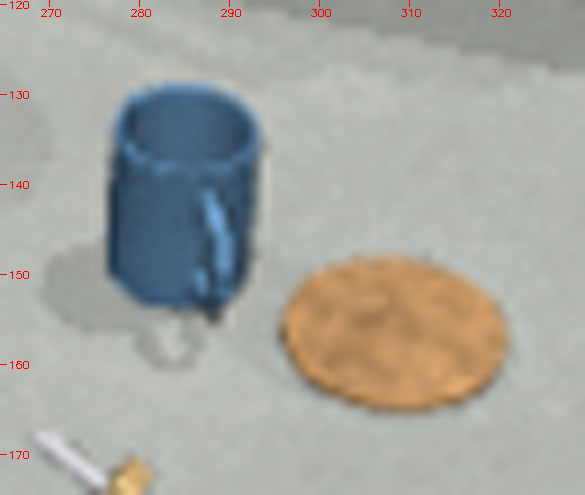

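```bash
python3 -c "
from h import *
from scipy.optimize import least_squares
np.set_printoptions(precision=4,suppress=True)
s=load('scene0');d=load('side0')
print('base scene',[atz(s,p,.006)[:2] for p in [(204.5,211),(246,254),(273,226),(238,193)]])
print('base side',[atz(d,p,.006)[:2] for p in [(230,217.5),(293.5,211),(282,234)]])
print('pin1 tip',tri([(s,(227,180.5)),(d,(268.5,168))]), tri([(s,(227,180.5)),(d,(258.5,184))]))
print('pin2 tip',tri([(s,(252,167)),(d,(258.5,184))]))
print('coaster side',atz(d,(308.5,156.5),.006),'scene L/T',atz(s,(96,277),.006),atz(s,(118,258.5),.006))
print('jar base/ top',tri([(s,(253.5,213)),(d,(245.5,190))]), atz(s,(253.5,213),.106),atz(d,(245.5,190),.106))
print('board top scene',[atz(s,p,.194) for p in [(287.5,108),(267,131)]])
print('board top side',[atz(d,p,.194) for p in [(272.5,226),(273,263)]])
print('board lower scene',[atz(s,p,.024) for p in [(267,170),]], [atz(d,p,.024) for p in [(271.5,295)]])
print('mug', atz(s,(131,308),0), atz(d,(284.5,132),.085), atz(s,(127,289),.085))
print('shaker',atz(s,(314.5,161),.08),'oil',atz(s,(279.5,222),.16))
"
```

```text
base scene [array([ 0.4635, -0.0094]), array([ 0.6743, -0.0238]), array([0.6518, 0.1078]), array([0.4756, 0.1206])]
base side [array([0.6813, 0.1002]), array([ 0.4611, -0.0093]), array([0.4722, 0.1145])]
pin1 tip (array([0.566 , 0.003 , 0.2096]), [array([-0.4, -0.2]), array([-0.3,  0.1])]) (array([0.5659, 0.035 , 0.174 ]), [array([8.7, 3.4]), array([ 6.8, -2.8])])
pin2 tip (array([0.5737, 0.0905, 0.2094]), [array([0.1, 0. ]), array([ 0.1, -0. ])])
coaster side [ 0.4806 -0.3408  0.006 ] scene L/T [ 0.4524 -0.3865  0.006 ] [ 0.439  -0.3078  0.006 ]
jar base/ top (array([0.6391, 0.038 , 0.1089]), [array([0.3, 0.1]), array([ 0.2, -0.1])]) [0.6364 0.0393 0.106 ] [0.6408 0.0359 0.106 ]
board top scene [array([0.432 , 0.3785, 0.194 ]), array([0.4728, 0.2461, 0.194 ])]
board top side [array([0.4776, 0.243 , 0.194 ]), array([0.4353, 0.3794, 0.194 ])]
board lower scene [array([0.4739, 0.2527, 0.024 ])] [array([0.4325, 0.3829, 0.024 ])]
mug [ 0.5967 -0.3655  0.    ] [ 0.6033 -0.3738  0.085 ] [ 0.5956 -0.3588  0.085 ]
shaker [0.5883 0.3547 0.08  ] oil [0.74   0.0365 0.16  ]
```

```bash
cat >> h.py <<'E'
def easel_pts(p):
    x,y,a=p; ex=np.array([np.cos(a),np.sin(a),0]); ey=np.array([-np.sin(a),np.cos(a),0]); o=np.array([x,y,0])
    F=lambda X,Y,Z:o+ex*X+ey*Y+np.array([0,0,Z])
    c,s=np.cos(np.pi/6),.5
    G=lambda r,Y,u:F(r*c-u*s,Y,.19+r*s+u*c)
    return F,G
from cell import status
def goto(xyz,ang=None):
    """offset/yaw from the current measured pose; ang=world angle of tool x (deg)"""
    from scipy.spatial.transform import Rotation as Ro
    st=status.read_state(); R=Ro.from_quat(st["tool_rot"]).as_matrix()
    off=R.T@(np.array(xyz)-st["position"])*1000
    a=np.degrees(np.arctan2(R[1,0],R[0,0]))
    print("pos",st["position"].round(4),"ang",round(a,2),"tilt",R[:,2].round(4),"clock",round(st["clock"],2),"-> offset",off.round(1), "yaw", None if ang is None else round(-np.radians((ang-a+90)%180-90),4))
E
python3 -c "
from h import *
from scipy.optimize import least_squares
np.set_printoptions(precision=4,suppress=True)
s=load('scene0');d=load('side0')
def res(p):
    F,G=easel_pts(p)
    o=[(s,(204.5,211),F(-.075,-.065,.006)),(s,(246,254),F(.14,-.065,.006)),(s,(273,226),F(.14,.065,.006)),(s,(238,193),F(-.075,.065,.006)),
     (d,(230,217.5),F(.14,.065,.006)),(d,(293.5,211),F(-.075,-.065,.006)),(d,(282,234),F(-.075,.065,.006)),
     (s,(227,180.5),G(.035,-.045,0)),(s,(252,167),G(.035,.045,0)),(d,(268.5,168),G(.035,-.045,0)),(d,(258.5,184),G(.035,.045,0))]
    return np.concatenate([proj(a,X)-b for a,b,X in o])
r=least_squares(res,[.54,.05,-.08]);print(r.x);print(r.fun.reshape(-1,2).round(1))
w=load('wrist0');st=status.read_state();print('cam',-np.array(w['R']).T@w['t'],st['position'])
goto((.6,.045,.30),85.3)
"
```

```text
[ 0.537   0.0493 -0.0632]
[[-1.4 -0.7]
 [-0.5 -0.3]
 [ 6.1  5.9]
 [-2.3 -1.3]
 [-0.4  1. ]
 [ 0.9 -0.1]
 [ 1.2  1.3]
 [-0.9  0.1]
 [-0.3 -0.4]
 [ 0.2  0.6]
 [ 0.9  1. ]]
cam [0.2282 0.6126 0.3732] [0.2906 0.581  0.1999]
pos [0.2906 0.581  0.1999] ang 63.42 tilt [-0.0005 -0.0011 -1.    ] clock 0.15 -> offset [-341.1  516.5  -99.6] yaw -0.3818
```

```bash
python3 -c "
from h import *
from scipy.optimize import least_squares
np.set_printoptions(precision=4,suppress=True)
s=load('scene0');d=load('side0')
def res(p):
    F,G=easel_pts(p)
    o=[(s,(204.5,211),F(-.075,-.065,.006)),(s,(246,254),F(.14,-.065,.006)),(s,(238,193),F(-.075,.065,.006)),
     (d,(230,217.5),F(.14,.065,.006)),(d,(293.5,211),F(-.075,-.065,.006)),(d,(282,234),F(-.075,.065,.006)),
     (s,(227,180.5),G(.035,-.045,0)),(s,(252,167),G(.035,.045,0)),(d,(268.5,168),G(.035,-.045,0)),(d,(258.5,184),G(.035,.045,0))]
    return np.concatenate([proj(a,X)-b for a,b,X in o])
r=least_squares(res,[.54,.05,-.08]);print(r.x);print(r.fun.reshape(-1,2).round(1))
"
python3 -m pendant '{"grip":[100,100,100,100,100,100,100,100,100,100,100,100,100,100,100,100],"offset":[[0,0,-60],[0,0,-100],[-50,70,-110],[-90,130,-110],[-130,190,-110],[-170,250,-110],[-210,310,-110],[-250,370,-110],[-290,430,-110],[-320,480,-110],[-341,510,-110],[-341,516,-110],[-341,516,-110],[-341,516,-110],[-341,516,-110],[-341,516,-110]],"yaw":[0,0,0,-0.05,-0.1,-0.15,-0.2,-0.25,-0.3,-0.35,-0.38,-0.38,-0.38,-0.38,-0.38,-0.38]}'
python3 -c "
from h import *
from cell import snapshot
s=snapshot('wrist');pickle.dump(s,open('pics/wrist1.pkl','wb'));cv2.imwrite('pics/wrist1.png',s['image'][:,:,::-1]);goto((.6,.045,.3),85.3)"
```

```text
[ 0.5404  0.0493 -0.0777]
[[-0.6 -0.5]
 [-0.5  0.6]
 [-1.1 -0.7]
 [-1.2  0.3]
 [ 0.2 -0. ]
 [-0.   1.2]
 [-0.3  0.7]
 [ 0.6  0.4]
 [-0.5  0.3]
 [-0.1  0.6]]
clock: 2.15
position: [0.5994, 0.0468, 0.3107]
tool_rot: [0.735, 0.678, 0.0, -0.0]
ft_force: [0.5, -0.7, -0.2]
gripper_width: 0.0851
pos [0.5994 0.0465 0.3108] ang 85.29 tilt [ 1.e-04  4.e-04 -1.e+00] clock 2.2 -> offset [-1.5  0.7 10.8] yaw -0.0002
```

View pics/wrist1.png

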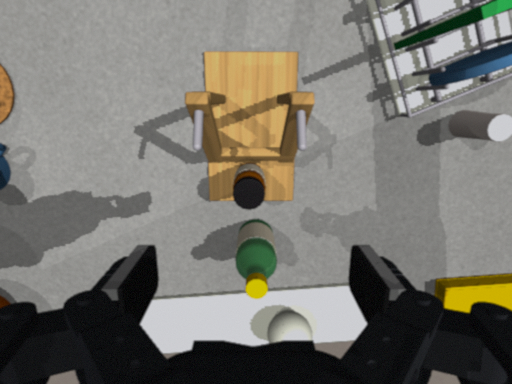

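The wrist view shows the easel from above: pins from (199,112) to (197,148) and (302,112) to (301,148), jar lid near (249,192), oil at (256,260).

```bash
python3 -c "
from h import *
s=load('wrist1')
crop(s,175,40,325,215,4.5 and 4,'c_w1')
"
```

```text
(no output)
```

View pics/c_w1.png

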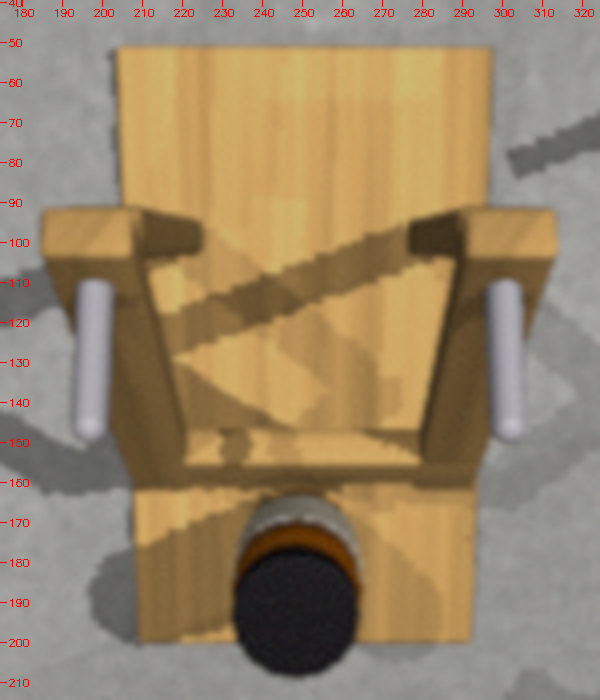

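```bash
python3 -c "
from h import *
from scipy.optimize import least_squares
np.set_printoptions(precision=4,suppress=True)
s=load('wrist1')
def res(p):
    F,G=easel_pts(p)
    o=[(s,(203.5,51),F(-.075,-.065,.006)),(s,(297,51),F(-.075,.065,.006)),(s,(208.5,199.5),F(.14,-.065,.006)),(s,(292.5,199.5),F(.14,.065,.006)),
     (s,(196.5,147),G(.0345,-.045,0)),(s,(302,147),G(.0345,.045,0)),(s,(198,111),G(.0,-.045,0.004)),(s,(300.5,111),G(.0,.045,.004))]
    return np.concatenate([proj(a,X)-b for a,b,X in o])
r=least_squares(res,[.54,.05,-.08]);print(r.x);print(r.fun.reshape(-1,2).round(1))
print('jar lid',atz(s,(248.5,192),.106))
F,G=easel_pts(r.x);print('pin mid root pt',G(.005,0,0),'crossbar front',G(0,0,-.128),'tips',G(.036,-.045,0),G(.036,.045,0))
print('oil',atz(s,(256,287),.16))
j=atz(s,(248.5,192),.106);goto((j[0],j[1],.06),85.3)
"
```

```text
[ 0.5389  0.0482 -0.0821]
[[-0.4 -0.3]
 [ 1.1 -0.3]
 [ 0.5  1.2]
 [ 0.3  1.2]
 [ 0.   1.2]
 [-0.6  1.2]
 [-0.5 -1.6]
 [ 0.2 -1.6]]
jar lid [0.6361 0.0382 0.106 ]
pin mid root pt [0.5433 0.0479 0.1925] crossbar front [0.6027 0.043  0.0791] tips [0.5663 0.0008 0.208 ] [0.5737 0.0905 0.208 ]
oil [0.7337 0.0391 0.16  ]
pos [0.5994 0.0465 0.3108] ang 85.29 tilt [ 0.0001  0.0004 -1.    ] clock 2.2 -> offset [ -5.4  37.2 250.8] yaw -0.0002
```

```bash
python3 -m pendant '{"grip":[100,100,100,100,100,100,100,100,45,45,45,45],"offset":[[-6,38,40],[-6,38,90],[-6,38,140],[-6,38,190],[-6,38,230],[-6,38,256],[-6,38,256],[-6,38,256],[-6,38,256],[-6,38,256],[-6,38,256],[-6,38,256]],"yaw":[0,0,0,0,0,0,0,0,0,0,0,0]}' 35
python3 -m pendant '{"grip":[0,0,0,0],"offset":[[0,0,0],[0,0,0],[0,0,0],[0,0,0]],"yaw":[0,0,0,0]}' 35
python3 -c "
from h import *
from cell import snapshot
s=snapshot('side');pickle.dump(s,open('pics/side2.pkl','wb'));crop(s,200,130,330,240,6,'side2');goto((.4806,-.3408,.3),85.3)"
```

```text
clock: 3.7
position: [0.6377, 0.0365, 0.0555]
tool_rot: [0.736, 0.677, 0.001, 0.0]
ft_force: [-0.1, 0.6, 5.0]
gripper_width: 0.0392
clock: 4.2
position: [0.6378, 0.0365, 0.0555]
tool_rot: [0.736, 0.677, 0.001, 0.0]
ft_force: [-0.8, 0.8, 5.8]
gripper_width: 0.0387
pos [0.6378 0.0365 0.0555] ang 85.2 tilt [ 1.5e-03  4.0e-04 -1.0e+00] clock 4.25 -> offset [-389.  -124.7 -244.9] yaw -0.0017
```

View pics/side2.png

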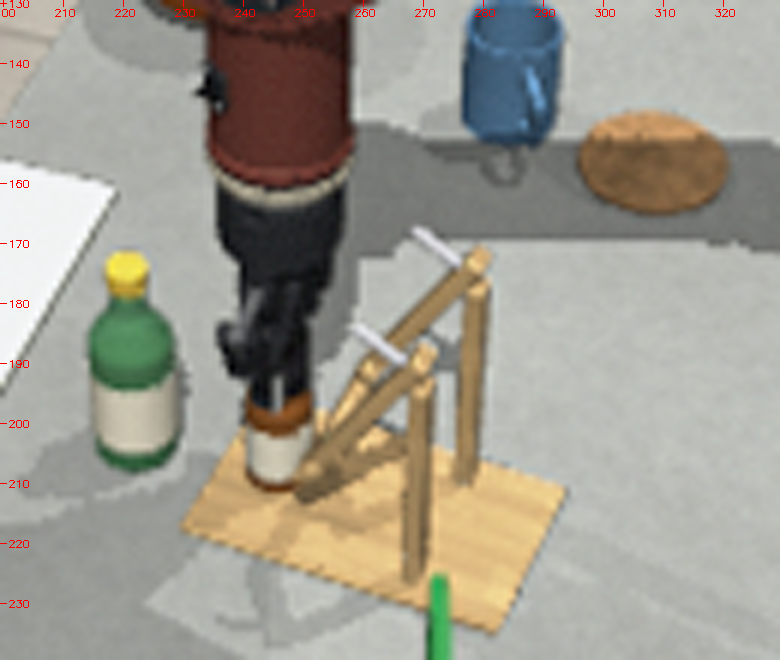

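```bash
python3 -m pendant '{"grip":[0,0,0,0,0,0,0,0,0,0,0,0,0,0,0,0,0,0],"offset":[[0,0,-10],[0,0,-30],[0,0,-60],[0,0,-95],[0,0,-125],[-30,0,-130],[-70,0,-130],[-110,-10,-130],[-150,-30,-130],[-190,-50,-130],[-230,-70,-130],[-270,-90,-130],[-310,-105,-130],[-350,-115,-130],[-380,-122,-130],[-389,-125,-130],[-389,-125,-120],[-389,-125,-100]],"yaw":[0,0,0,0,0,0,0,0,0,0,0,0,0,0,0,0,0,0]}' 35
python3 -c "
from h import *
from cell import snapshot
for n in ['side','scene']:
  s=snapshot(n);pickle.dump(s,open('pics/%s3.pkl'%n,'wb'));crop(s,*((250,80,350,175) if n=='side' else (70,230,170,320)),6,n+'3')
goto((.4806,-.3408,.0555),85.3)"
```

```text
clock: 6.5
position: [0.4812, -0.3394, 0.1545]
tool_rot: [0.735, 0.678, 0.001, 0.0]
ft_force: [-0.3, -0.1, -1.8]
gripper_width: 0.0389
pos [ 0.4797 -0.3381  0.1523] ang 85.33 tilt [-0.0032  0.0024 -1.    ] clock 6.6 -> offset [-2.8  1.5 96.8] yaw 0.0006
```

View pics/side3.png

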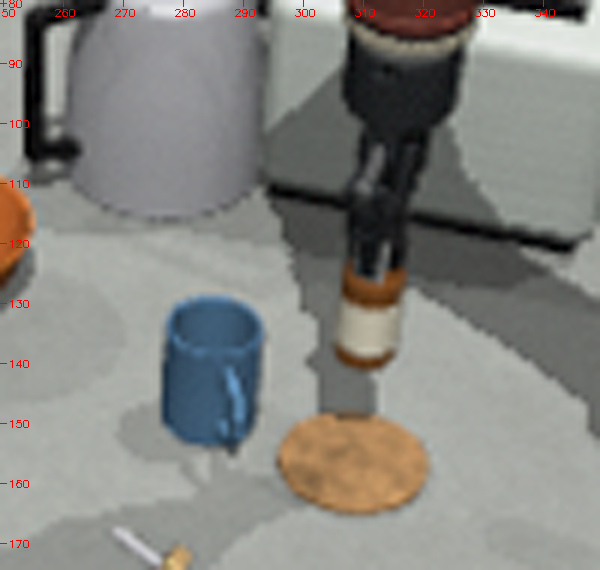

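View pics/scene3.png

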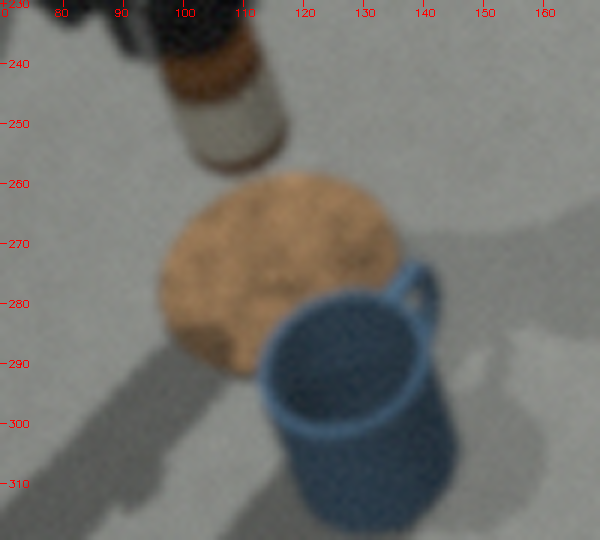

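```bash
python3 -m pendant '{"grip":[0,0,0,0,0,0,0,0,0,0],"offset":[[-1,0,25],[-2,1,50],[-2,1,70],[-2,1,82],[-2,1,90],[-2,1,94],[-2,1,97],[-2,1,98],[-2,1,98],[-2,1,98]],"yaw":[0,0,0,0,0,0,0,0,0,0]}' 35
python3 -c "
from h import *
from cell import snapshot
n='side'
s=snapshot(n);pickle.dump(s,open('pics/%s4.pkl'%n,'wb'));crop(s,250,80,350,175,6,n+'4')
goto((.4806,-.3408,.0555),85.3)"
```

```text
clock: 7.85
position: [0.4809, -0.343, 0.0569]
tool_rot: [0.736, 0.677, 0.0, 0.0]
ft_force: [-0.1, -0.2, -2.1]
gripper_width: 0.0386
pos [ 0.4808 -0.343   0.0568] ang 85.2 tilt [ 2.e-04 -1.e-04 -1.e+00] clock 7.9 -> offset [ 2.2 -0.4  1.3] yaw -0.0018
```

View pics/side4.png

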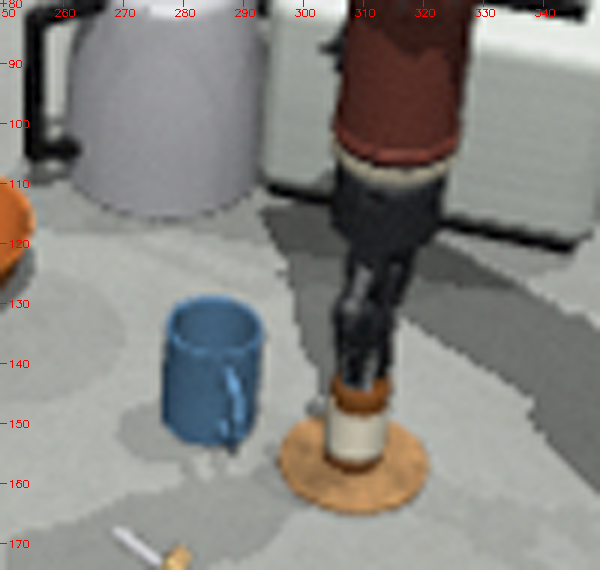

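```bash
python3 -m pendant '{"grip":[0,0,0],"offset":[[0,0,1],[0,0,1.5],[0,0,1.5]],"yaw":[0,0,0]}' 35
python3 -m pendant '{"grip":[50,60,80,100,100,100,100,100],"offset":[[0,0,1.5],[0,0,1.5],[0,0,1.5],[0,0,1.5],[0,0,1.5],[0,0,-10],[0,0,-30],[0,0,-60]],"yaw":[0,0,0,0,0,0,0,0]}' 35
```

```text
clock: 8.28
position: [0.4811, -0.343, 0.0555]
tool_rot: [0.736, 0.677, 0.0, 0.0]
ft_force: [0.3, 1.1, 4.0]
gripper_width: 0.0387
clock: 9.28
position: [0.4806, -0.3429, 0.1167]
tool_rot: [0.736, 0.677, -0.0, -0.0]
ft_force: [0.5, -0.4, -0.0]
gripper_width: 0.0853
```

```bash
python3 -m pendant '{"grip":[100,100,100,100,100],"offset":[[0,0,-50],[0,0,-100],[0,0,-150],[0,0,-200],[0,0,-220]],"yaw":[0,0,0,0,0]}'
python3 -c "
from h import *
from cell import snapshot
n='side'
s=snapshot(n);pickle.dump(s,open('pics/%s5.pkl'%n,'wb'));crop(s,260,90,350,175,6,n+'5')
goto((.46,.31,.34),17.1)"
```

```text
clock: 9.9
position: [0.4809, -0.3439, 0.3402]
tool_rot: [0.736, 0.677, 0.001, 0.003]
ft_force: [0.4, 0.1, -0.1]
gripper_width: 0.0854
pos [ 0.4813 -0.344   0.3415] ang 85.17 tilt [ 0.0064 -0.003  -1.    ] clock 9.95 -> offset [ 6.499e+02 -7.630e+01 -6.000e-01] yaw 1.188
```

View pics/side5.png

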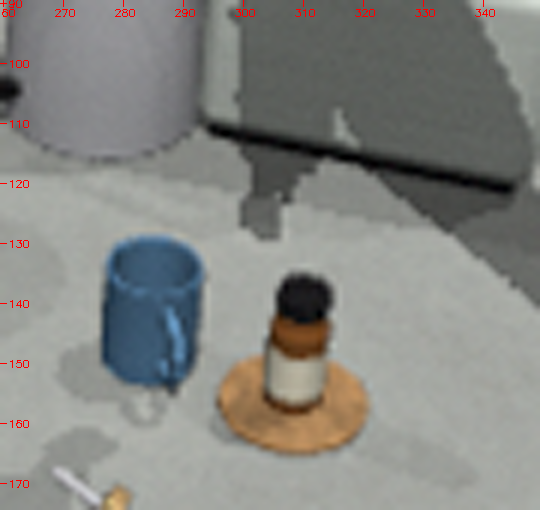

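The jar is upright, centred on the coaster, with its lid at (304,299→side px ~310,138). Now over to the board.

```bash
python3 -m pendant '{"grip":[100,100,100,100,100,100,100,100,100,100,100,100,100,100,100,100,100,100],"offset":[[30,0,0],[75,10,0],[120,20,0],[165,20,0],[210,20,0],[255,20,0],[300,20,0],[345,10,0],[390,0,0],[435,-15,0],[480,-30,0],[525,-45,0],[570,-58,0],[610,-68,0],[640,-74,0],[650,-76,0],[650,-76,0],[650,-76,0]],"yaw":[0.05,0.13,0.21,0.29,0.37,0.45,0.53,0.61,0.69,0.77,0.85,0.93,1.01,1.09,1.15,1.188,1.188,1.188]}'
python3 -c "
from h import *
from cell import snapshot
s=snapshot('wrist');pickle.dump(s,open('pics/wrist6.pkl','wb'));crop(s,0,0,512,384,1.5,'wrist6',50);goto((.46,.31,.34),17.1)"
```

```text
clock: 12.2
position: [0.4598, 0.3101, 0.3356]
tool_rot: [0.989, 0.149, 0.0, 0.0]
ft_force: [0.2, 0.0, 0.1]
gripper_width: 0.0856
pos [0.4598 0.3101 0.3356] ang 17.09 tilt [ 6.e-04  0.e+00 -1.e+00] clock 12.25 -> offset [ 0.1  0.2 -4.4] yaw -0.0002
```

View pics/wrist6.png

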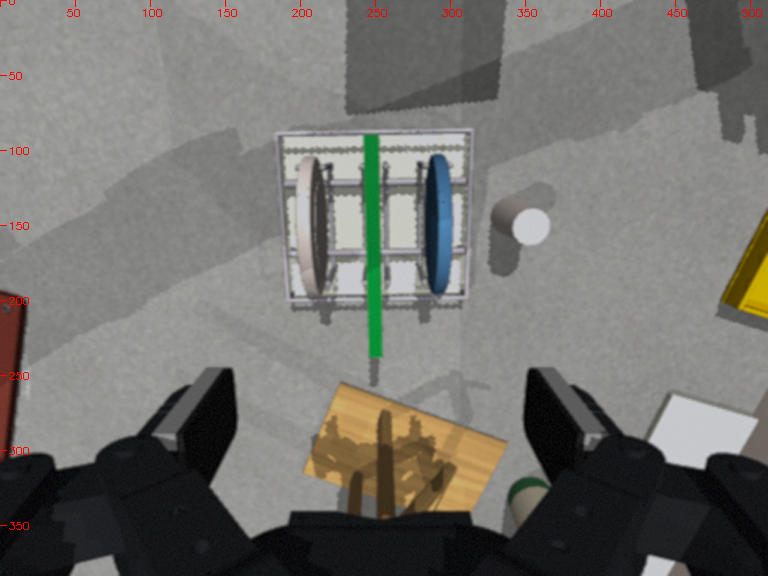

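The board's top edge runs from (247.5,90) to (250,237); the plates are at 207 and 291, either side of it.

```bash
python3 -c "
from h import *
s=load('wrist6')
crop(s,225,75,270,250,3,'c_w6')
for z in (.194,):
  a=atz(s,(247.3,90),z);b=atz(s,(250,237),z);print(a,b,np.linalg.norm(a-b),(a+b)/2,np.degrees(np.arctan2((a-b)[1],(a-b)[0]))-90)
g=s['image'].astype(int);m=(g[:,:,1]>g[:,:,0]+60)&(g[:,:,1]>g[:,:,2]+60);m[260:]=0
for y in range(95,236,20):
  x=np.where(m[y,:])[0];print(y,x.min(),x.max())
y=np.where(m.any(1))[0];print(y.min(),y.max())
"
```

```text
[0.43125806 0.3840808  0.194     ] [0.47684816 0.24322142 0.194     ] 0.1480534359389674 [0.45405311 0.31365111 0.194     ] 17.934527839314597
95 243 251
115 243 251
135 244 252
155 245 252
175 245 252
195 245 253
215 246 253
235 246 254
90 237
```

View pics/c_w6.png

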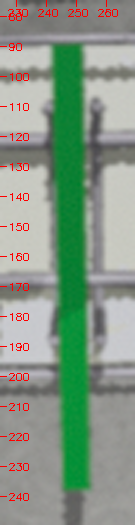

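```bash
python3 -c "
from h import *
goto((.4542,.3128,.180),17.7)"
```

```text
pos [0.4598 0.3101 0.3356] ang 17.09 tilt [ 6.e-04  0.e+00 -1.e+00] clock 12.25 -> offset [ -4.7  -4.3 155.5] yaw -0.0107
```

```bash
python3 -m pendant '{"grip":[100,100,80,60,45,35,30,30],"offset":[[-4.7,-4.3,40],[-4.7,-4.3,85],[-4.7,-4.3,125],[-4.7,-4.3,148],[-4.7,-4.3,155],[-4.7,-4.3,155],[-4.7,-4.3,155],[-4.7,-4.3,155]],"yaw":[-0.011,-0.011,-0.011,-0.011,-0.011,-0.011,-0.011,-0.011]}'
python3 -m pendant '{"grip":[20,0,0,0,0],"offset":[[0,0,0],[0,0,0],[0,0,0],[0,0,0],[0,0,0]],"yaw":[0,0,0,0,0]}' 50
python3 -c "
from h import *
from cell import snapshot
s=snapshot('wrist');pickle.dump(s,open('pics/wrist7.pkl','wb'));crop(s,0,0,512,384,1.5,'wrist7',50);goto((.46,.31,.34),17.1)"
```

```text
clock: 13.25
position: [0.4541, 0.3142, 0.1811]
tool_rot: [0.988, 0.154, 0.001, -0.0]
ft_force: [0.2, 0.7, 0.2]
gripper_width: 0.0256
clock: 13.88
position: [0.4537, 0.3139, 0.1801]
tool_rot: [0.988, 0.154, -0.0, 0.0]
ft_force: [0.4, 0.8, 0.2]
gripper_width: -0.0005
pos [0.4537 0.3139 0.1801] ang 17.76 tilt [-0. -0. -1.] clock 13.93 -> offset [   4.8    5.6 -159.9] yaw 0.0115
```

View pics/wrist7.png

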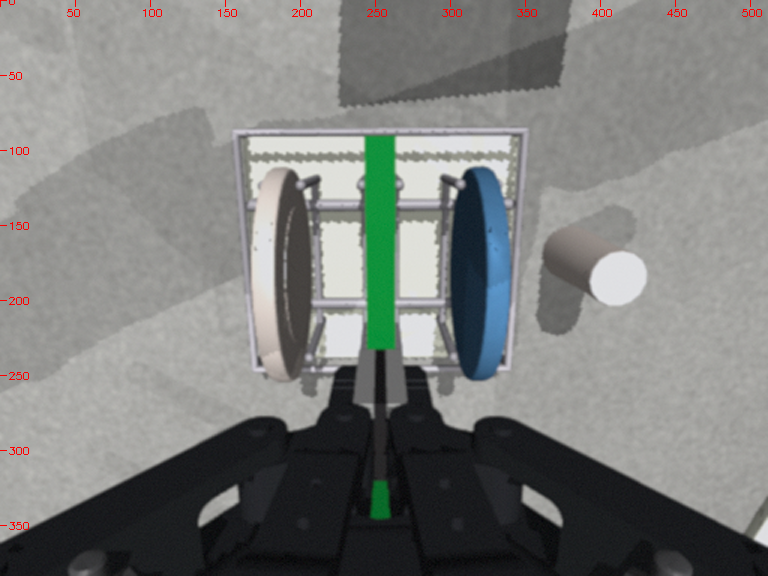

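```bash
python3 -c "
from h import *
from cell import snapshot
s=load('wrist7')
crop(s,200,215,310,350,5.5,'c_w7')
s=snapshot('scene');crop(s,230,60,340,190,5,'c_s7')
s=snapshot('side');crop(s,220,190,320,310,5,'c_d7')
"
```

```text
(no output)
```

View pics/c_w7.png

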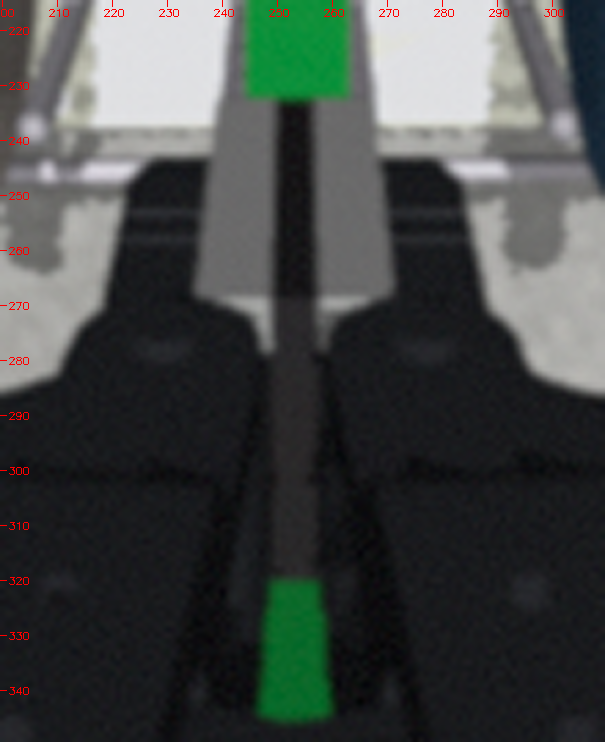

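View pics/c_s7.png

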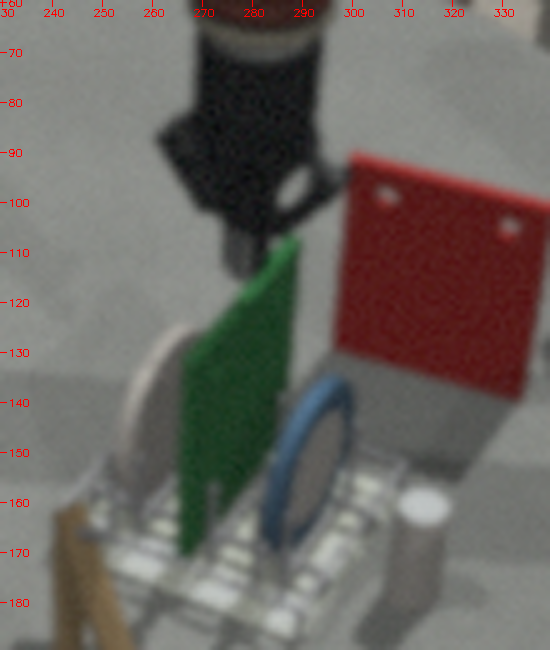

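View pics/c_d7.png

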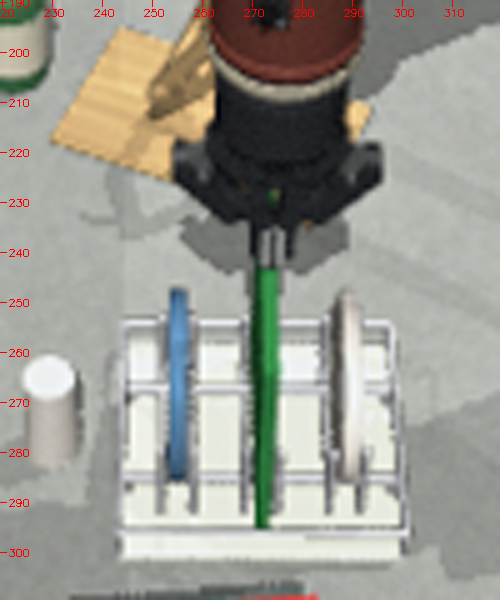

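```bash
python3 -c "
from h import *
from cell import snapshot
for n in ('scene','side','wrist'):
  s=snapshot(n)
  print(n,proj(s,[[.4537,.3139,z] for z in (.18,.194,.2,.21)]).round(1).tolist(), proj(s,[[.4537-.0225,.3139+.0715,.194],[.4537+.0225,.3139-.0715,.194]]).round(1).tolist())
  if n=='scene': crop(s,255,80,305,140,10,'c_s8',5)
"
```

```text
scene [[278.0, 122.7], [278.2, 119.2], [278.3, 117.6], [278.4, 115.1]] [[288.8, 107.1], [266.9, 132.0]]
side [[273.2, 247.5], [273.4, 244.7], [273.4, 243.5], [273.6, 241.5]] [[273.7, 265.0], [273.0, 226.0]]
wrist [[253.4, 226.5], [253.4, 236.4], [253.4, 241.1], [253.4, 249.7]] [[254.2, 89.2], [252.7, 352.1]]
```

View pics/c_s8.png

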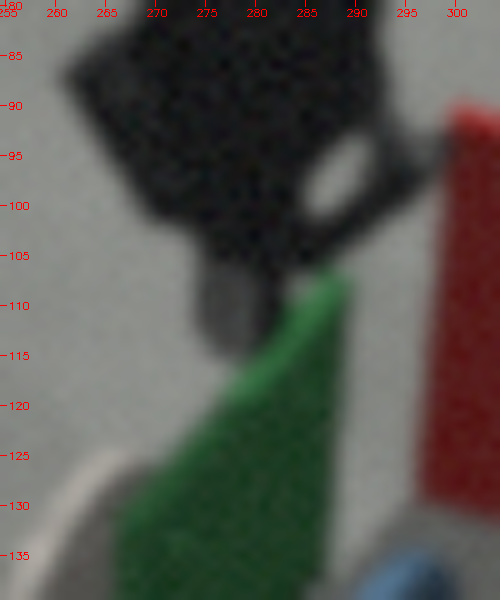

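```bash
python3 -c "
from h import *
from cell import snapshot
s=snapshot('scene'); w=load('wrist7'); d=snapshot('side')
a=np.radians(17.76);ux=np.array([np.cos(a),np.sin(a),0]);uy=np.array([-np.sin(a),np.cos(a),0])
c=np.array([.4537,.3139,0])
for z in (.18,.19,.195,.2,.205,.21,.215,.24):
  P=np.array([c+uy*.011+[0,0,z],c-uy*.011+[0,0,z]]);print(z,'wrist near',proj(w,P)[0].round(1),'scene',proj(s,P).round(1).tolist(),'side',proj(d,P).round(1).tolist())
"
```

```text
0.18 wrist near [253.4 208.4] scene [[279.5, 120.8], [276.4, 124.5]] side [[273.2, 250.4], [273.1, 244.7]]
0.19 wrist near [253.4 214.4] scene [[279.7, 118.3], [276.5, 122.0]] side [[273.4, 248.4], [273.2, 242.7]]
0.195 wrist near [253.4 217.7] scene [[279.8, 117.1], [276.6, 120.8]] side [[273.4, 247.4], [273.3, 241.7]]
0.2 wrist near [253.4 221.1] scene [[279.9, 115.8], [276.7, 119.5]] side [[273.5, 246.4], [273.4, 240.7]]
0.205 wrist near [253.4 224.8] scene [[279.9, 114.5], [276.7, 118.2]] side [[273.6, 245.4], [273.4, 239.6]]
0.21 wrist near [253.4 228.7] scene [[280.0, 113.3], [276.8, 116.9]] side [[273.6, 244.4], [273.5, 238.6]]
0.215 wrist near [253.4 232.8] scene [[280.1, 112.0], [276.9, 115.6]] side [[273.7, 243.3], [273.5, 237.6]]
0.24 wrist near [253.4 258.3] scene [[280.5, 105.5], [277.3, 109.1]] side [[274.0, 238.1], [273.9, 232.4]]
```

All three views agree that the shut fingertips are at z≈0.214, about 34 mm above the reported TCP. The fingers closed just above the board and touched nothing. I'll open them and go 35 mm deeper.

```bash
python3 -m pendant '{"grip":[50,50,50,50,50,50,40,40],"offset":[[0,0,0],[0,0,0],[0,0,0],[0,0,15],[0,0,28],[0,0,35],[0,0,35],[0,0,35]],"yaw":[0,0,0,0,0,0,0,0]}' 50
python3 -m pendant '{"grip":[20,0,0,0,0],"offset":[[0,0,0],[0,0,0],[0,0,0],[0,0,0],[0,0,0]],"yaw":[0,0,0,0,0]}' 50
python3 -c "
from h import *
from cell import snapshot
s=snapshot('scene');crop(s,235,70,315,180,6,'c_s9',5)
s=snapshot('wrist');pickle.dump(s,open('pics/wrist9.pkl','wb'));crop(s,180,60,330,384,2.2,'c_w9',20)
"
```

```text
clock: 15.28
position: [0.4539, 0.314, 0.1454]
tool_rot: [0.988, 0.154, 0.0, -0.0]
ft_force: [0.2, 0.4, 1.0]
gripper_width: 0.0341
clock: 15.9
position: [0.454, 0.3141, 0.1456]
tool_rot: [0.988, 0.154, 0.0, -0.0]
ft_force: [-0.1, -0.0, 4.9]
gripper_width: 0.0085
```

View pics/c_s9.png

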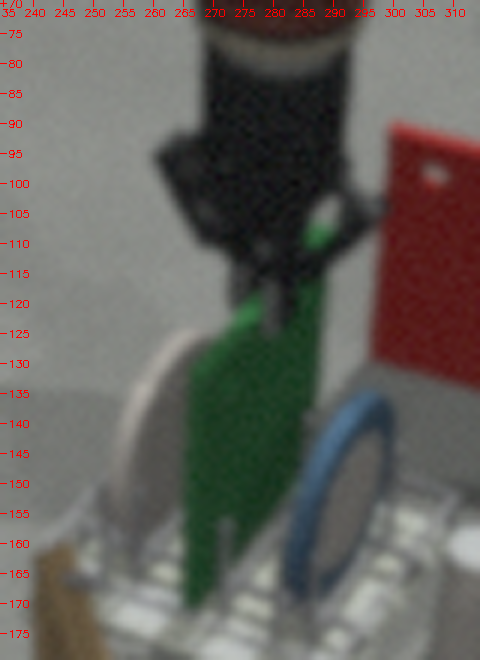

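View pics/c_w9.png

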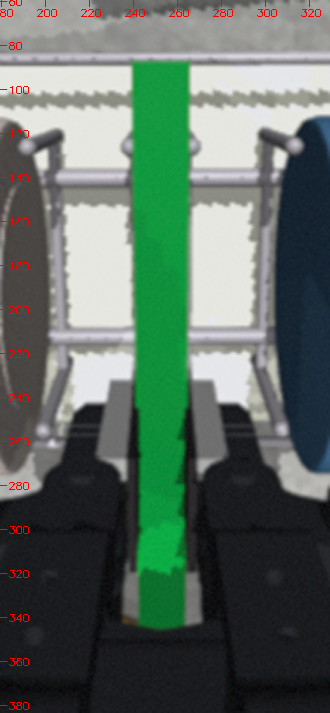

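The board is held (8.5 mm opening; the front finger overlaps the face down to (279,125)). Now I'll lift it and carry it to the front of the easel.

```bash
python3 -c "
from h import *
ex=np.array([.9967,-.0809]);p=np.array([.539,.0485])+ex*.105
goto((p[0],p[1],.35),-4.65)"
python3 -m pendant '{"grip":[0,0,0,0,0,0,0,0],"offset":[[0,0,-15],[0,0,-40],[0,0,-75],[0,0,-115],[0,0,-155],[0,0,-190],[0,0,-205],[0,0,-205]],"yaw":[0,0,0,0,0,0,0,0]}' 50
python3 -c "
from h import *
from cell import snapshot
s=snapshot('side');pickle.dump(s,open('pics/side10.pkl','wb'));crop(s,0,0,512,384,1.5,'side10',50)
ex=np.array([.9967,-.0809]);p=np.array([.539,.0485])+ex*.105
goto((p[0],p[1],.35),-4.65)"
```

```text
pos [0.454  0.3141 0.1456] ang 17.76 tilt [ 6.e-04  5.e-04 -1.e+00] clock 16.0 -> offset [  97.2  318.8 -204.5] yaw 0.3911
clock: 17.0
position: [0.4538, 0.3139, 0.3503]
tool_rot: [0.988, 0.154, 0.0, -0.0]
ft_force: [0.2, -0.2, -3.1]
gripper_width: 0.0089
pos [0.4535 0.3137 0.3491] ang 17.76 tilt [-1.e-03 -9.e-04 -1.e+00] clock 17.05 -> offset [ 97.6 318.7  -0.9] yaw 0.3911
```

View pics/side10.png

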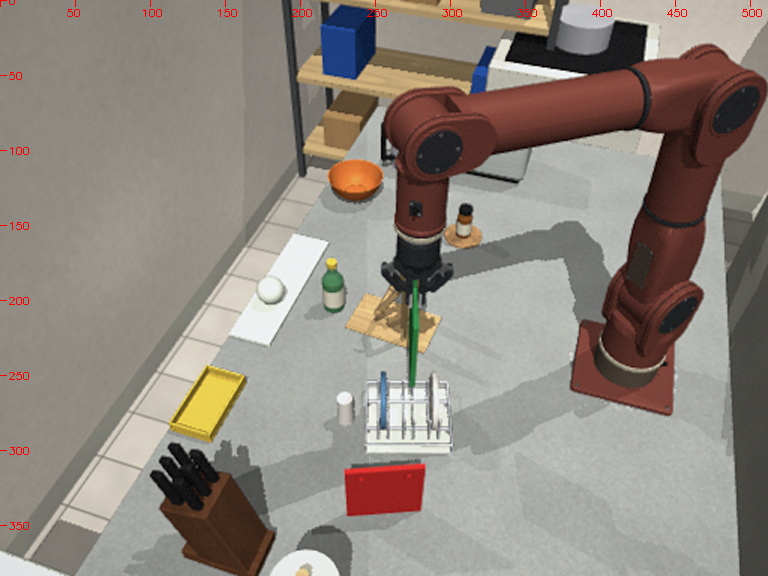

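The board is lifted out cleanly and the plates are unmoved. Next I'll carry it in front of the stand.

```bash
python3 -m pendant '{"grip":[0,0,0,0,0,0,0,0,0,0,0,0,0,0],"offset":[[30,15,-5],[60,45,-5],[85,85,-5],[97,125,-5],[98,165,-5],[98,205,-5],[98,245,-5],[98,280,-5],[98,305,-3],[98,317,0],[98,319,0],[98,319,0],[98,319,0],[98,319,0]],"yaw":[0,0,0.05,0.1,0.16,0.22,0.28,0.34,0.38,0.391,0.391,0.391,0.391,0.391]}' 50
python3 -c "
from h import *
from cell import snapshot
for n in ('scene','side','wrist'):
  s=snapshot(n);pickle.dump(s,open('pics/%s11.pkl'%n,'wb'));crop(s,*dict(scene=(190,60,320,260),side=(180,60,320,240),wrist=(100,0,400,384))[n],dict(scene=3,side=3.3,wrist=1.5)[n],n+'11')
ex=np.array([.9967,-.0809]);p=np.array([.539,.0485])+ex*.105
goto((p[0],p[1],.35),-4.65)"
```

```text
clock: 18.8
position: [0.6443, 0.0409, 0.3503]
tool_rot: [0.999, -0.04, 0.0, -0.0]
ft_force: [0.2, -0.9, -3.2]
gripper_width: 0.0087
pos [0.6443 0.0403 0.3502] ang -4.61 tilt [ 1.e-04  1.e-04 -1.e+00] clock 18.95 -> offset [-0.6  0.4  0.2] yaw 0.0006
```

View pics/scene11.png

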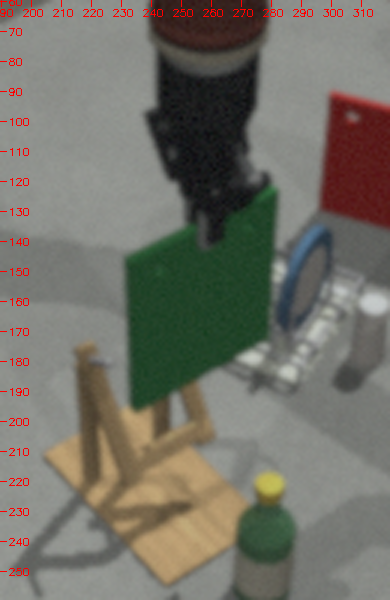

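View pics/side11.png

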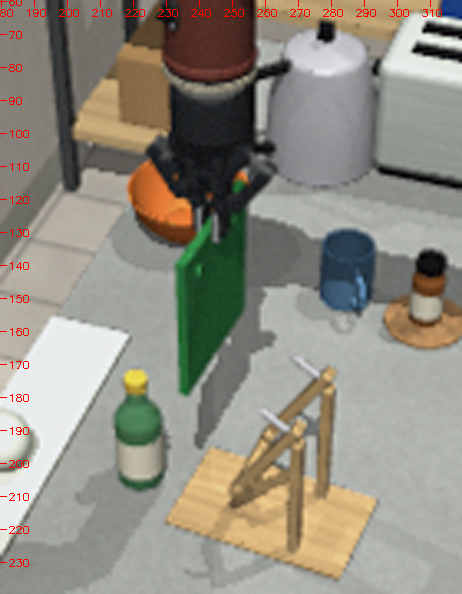

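View pics/wrist11.png

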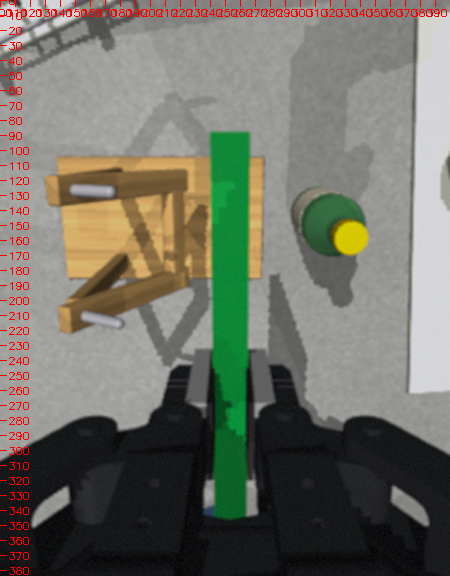

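```bash
python3 -c "
from h import *
s=load('scene11');crop(s,222,110,292,205,6,'c_s11',5)
d=load('side11');crop(d,225,105,265,185,7,'c_d11',5)
"
```

```text
(no output)
```

View pics/c_s11.png

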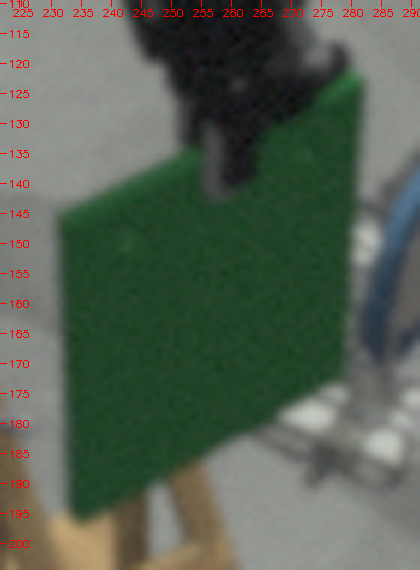

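View pics/c_d11.png

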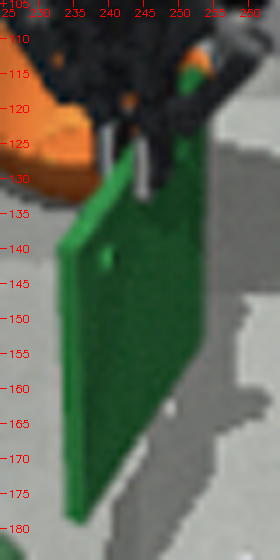

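```bash
cat >> h.py <<'E'
from scipy.optimize import least_squares
from scipy.spatial.transform import Rotation as Ro
def bfit(obs,x0):
    """obs: (cam,uv,local xyz mm). p = x,y,z,yaw, pitch(about y; + = bottom outward), roll"""
    def f(p):
        R=Ro.from_euler('ZYX',[p[3],-p[4],p[5]]).as_matrix()
        return np.concatenate([proj(s,R@(np.array(l)/1000)+p[:3])-uv for s,uv,l in obs])
    r=least_squares(f,x0,loss='soft_l1'); return r.x,f(r.x).reshape(-1,2).round(1)
E
python3 -c "
from h import *
np.set_printoptions(precision=4,suppress=True)
s=load('scene11');d=load('side11');w=load('wrist11')
o=[(s,(231.5,145.5),(5,-75,85)),(s,(281.5,123.5),(5,75,85)),(s,(234,196.5),(5,-75,-85)),(s,(278.5,172.5),(5,75,-85)),(s,(242.3,150),(5,-45,60)),(s,(272,135.5),(5,45,60)),
(d,(235.5,141),(-5,75,85)),(d,(237.5,179),(-5,75,-85)),(d,(233,138.5),(5,75,85)),(d,(234.5,177.5),(5,75,-85)),(d,(253.5,153.5),(-5,-75,-85)),(d,(239.5,141),(-5,45,60)),
(w,(240,88),(-5,75,85)),(w,(266,88),(5,75,85))]
p,r=bfit(o,[.644,.04,.31,-.08,0,0]);print(p,r.tolist())
goto((.644,.04,.3))
"
```

```text
[ 0.6424  0.0392  0.3155 -0.0995 -0.0008 -0.0064] [[0.7, 0.7], [0.9, -0.9], [-0.7, 0.2], [0.0, 0.4], [0.4, -0.6], [0.3, -0.3], [-0.1, -0.6], [-0.8, 0.5], [-0.5, 1.1], [-0.5, 1.1], [1.1, -0.4], [0.2, 0.1], [-0.9, -0.1], [0.6, 0.4]]
pos [0.6443 0.0403 0.3502] ang -4.61 tilt [ 0.0001  0.0001 -1.    ] clock 18.95 -> offset [-0.3  0.3 50.2] yaw None
```

```bash
python3 -m pendant '{"grip":[0,0,0,0,0,0,0,0],"offset":[[0,-1,30],[0,-1,75],[0,-1,115],[0,-1,145],[0,-1,160],[0,-1,163],[-15,-1,163],[-30,-1,163]],"yaw":[0,0,0,0,0,0,0,0]}' 50
python3 -m pendant '{"grip":[0,0,0,0,0,0],"offset":[[0,0,0],[-5,0,0],[-10,0,0],[-15,0,0],[-20,0,0],[-20,0,0]],"yaw":[0,0,0,0,0,0]}' 20
python3 -c "
from h import *
from cell import snapshot
for n in ('scene','side'):
  s=snapshot(n);pickle.dump(s,open('pics/%s12.pkl'%n,'wb'));crop(s,*dict(scene=(195,90,295,250),side=(210,100,310,240))[n],dict(scene=3.7,side=4.2)[n],n+'12')
goto((.6,.04,.2),-4.65)"
```

```text
clock: 19.95
position: [0.6151, 0.0434, 0.1887]
tool_rot: [0.999, -0.041, 0.001, -0.0]
ft_force: [0.5, 0.1, -2.3]
gripper_width: 0.0088
clock: 20.7
position: [0.5965, 0.0448, 0.1879]
tool_rot: [0.999, -0.041, 0.002, -0.0]
ft_force: [8.3, -1.5, -5.4]
gripper_width: 0.0085
pos [0.5968 0.0448 0.1879] ang -4.66 tilt [ 5.1e-03 -2.0e-04 -1.0e+00] clock 20.8 -> offset [  3.7   4.5 -12.1] yaw -0.0001
```

View pics/scene12.png

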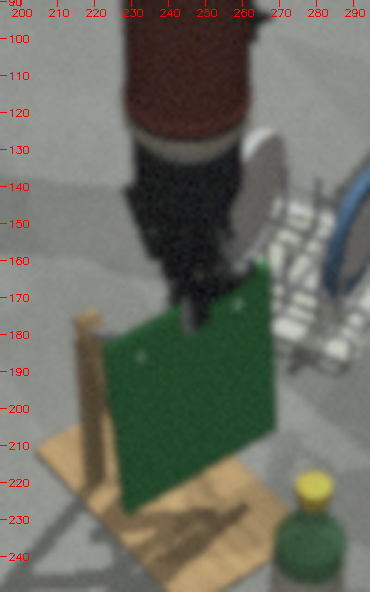

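View pics/side12.png

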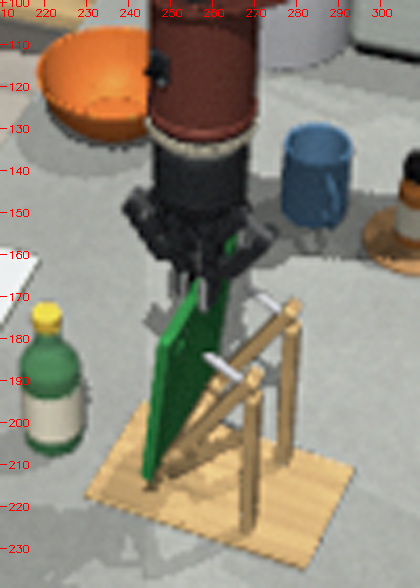

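```bash
python3 -c "
from h import *
s=load('scene12');crop(s,212,150,282,235,7,'c_s12',5)
d=load('side12');crop(d,235,145,285,225,7,'c_d12',5)
"
```

```text
(no output)
```

View pics/c_s12.png

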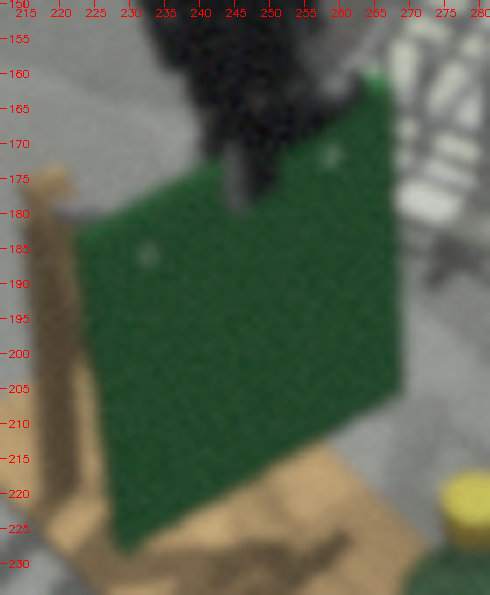

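View pics/c_d12.png

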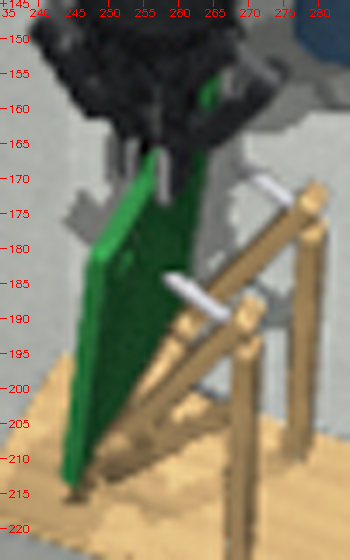

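```bash
cat >> h.py <<'E'
def tohole(p,e=(.539,.0485,-.081)):
    R=Ro.from_euler('ZYX',[p[3],-p[4],p[5]]).as_matrix()
    a=e[2];E=np.array([[np.cos(a),np.sin(a),0],[-np.sin(a),np.cos(a),0],[0,0,1]])
    o=np.array([e[0],e[1],.19])
    for y in (45,0,-45):
        h=E@(R@np.array([0,y,60])/1000+p[:3]-o)*1000
        print('y',y,'hole rel root (easel x,y,z mm)',h.round(1),'along pin',round(h[0]*.866+h[2]*.5,1),'across',round(-h[0]*.5+h[2]*.866,1))
    print('pitch deg',np.degrees(p[4]).round(1),'yaw',p[3].round(4))
E
python3 -c "
from h import *
np.set_printoptions(precision=4,suppress=True)
s=load('scene12');d=load('side12')
o=[(s,(222.5,183),(5,-75,85)),(s,(267,162.5),(5,75,85)),(s,(229,228.5),(5,-75,-85)),(s,(269.5,205.5),(5,75,-85)),(s,(232.7,186),(5,-45,60)),(s,(258.7,172),(5,45,60)),
(d,(247,181),(5,75,85)),(d,(250,183),(-5,75,85)),(d,(243.5,213),(5,75,-85)),(d,(246.5,215),(-5,75,-85)),(d,(252,182),(-5,45,60))]
p,r=bfit(o,[.6,.04,.15,-.08,0.1,0]);print(p,r.tolist());tohole(p)
"
```

```text
[ 0.601   0.0439  0.1522 -0.1001  0.0986  0.0011] [[0.1, 0.7], [0.5, -1.8], [-0.9, 0.0], [-0.4, -0.1], [-0.1, 0.1], [0.5, 0.2], [0.2, 0.5], [-0.1, -0.4], [-0.3, 0.5], [-0.8, -0.4], [0.9, 0.0]]
y 45 hole rel root (easel x,y,z mm) [57.1 45.4 21.9] along pin 60.4 across -9.6
y 0 hole rel root (easel x,y,z mm) [56.3  0.5 21.9] along pin 59.7 across -9.2
y -45 hole rel root (easel x,y,z mm) [ 55.4 -44.5  21.8] along pin 58.9 across -8.8
pitch deg 5.6 yaw -0.1001
```

```bash
python3 -m pendant '{"grip":[0,0,0,0,0,0],"offset":[[-5,0,0],[-9,0,0],[-13,0,0],[-17,0,0],[-20,0,1],[-20,0,1]],"yaw":[0,0,0,0,0,0]}' 20
python3 -c "
from h import *
from cell import snapshot
for n in ('scene','side'):
  s=snapshot(n);pickle.dump(s,open('pics/%s13.pkl'%n,'wb'));crop(s,*dict(scene=(205,150,280,235),side=(235,145,285,225))[n],7,n+'13',5)
goto((.6,.04,.2),-4.65)"
```

```text
clock: 21.55
position: [0.5788, 0.0462, 0.188]
tool_rot: [0.999, -0.041, 0.005, -0.0]
ft_force: [14.2, -0.5, -5.2]
gripper_width: 0.0087
pos [0.5789 0.0462 0.188 ] ang -4.67 tilt [ 9.9e-03 -1.0e-04 -1.0e+00] clock 21.65 -> offset [ 21.6   4.5 -11.8] yaw -0.0004
```

View pics/scene13.png

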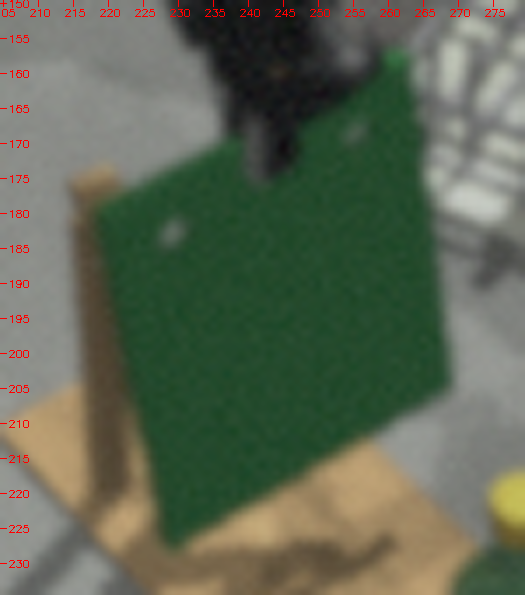

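View pics/side13.png

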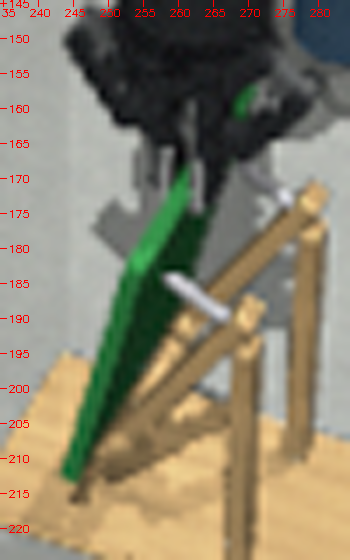

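```bash
python3 -c "
from h import *
np.set_printoptions(precision=4,suppress=True)
s=load('scene13');d=load('side13')
o=[(s,(219,180),(5,-75,85)),(s,(262.5,159),(5,75,85)),(s,(229,228),(5,-75,-85)),(s,(269,204.5),(5,75,-85)),(s,(229.2,182.7),(5,-45,60)),(s,(255.2,168.3),(5,45,60)),
(d,(253,182),(5,75,85)),(d,(256,183.5),(-5,75,85)),(d,(243.5,213),(5,75,-85)),(d,(246.5,214.5),(-5,75,-85))]
p,r=bfit(o,[.6,.04,.15,-.08,0.1,0]);print(p,r.tolist());tohole(p)
"
```

```text
[ 0.5923  0.0439  0.1543 -0.0721  0.2068  0.0065] [[-0.3, 0.4], [0.1, -2.4], [-0.3, 0.2], [-0.2, -0.5], [0.1, 0.2], [0.0, 0.3], [-0.1, 0.6], [-0.4, 0.3], [0.1, -0.1], [-0.4, -0.4]]
y 45 hole rel root (easel x,y,z mm) [40.7 44.3 23.3] along pin 46.9 across -0.1
y 0 hole rel root (easel x,y,z mm) [41.1 -0.7 23. ] along pin 47.1 across -0.6
y -45 hole rel root (easel x,y,z mm) [ 41.6 -45.7  22.7] along pin 47.4 across -1.1
pitch deg 11.8 yaw -0.0721
```

```bash
python3 -m pendant '{"grip":[0,0,0,0,0,0],"offset":[[-3,0,1.5],[-6,0,3],[-9,0,5],[-12,0,6.5],[-15,0,8],[-15,0,8]],"yaw":[0,0,0,0,0,0]}' 20
python3 -c "
from h import *
from cell import snapshot
for n in ('scene','side'):
  s=snapshot(n);pickle.dump(s,open('pics/%s14.pkl'%n,'wb'));crop(s,*dict(scene=(205,150,280,235),side=(235,145,285,225))[n],7,n+'14',5)
goto((.6,.04,.2),-4.65)"
```

```text
clock: 22.4
position: [0.5652, 0.0476, 0.182]
tool_rot: [0.999, -0.041, 0.007, -0.001]
ft_force: [11.7, 0.0, 7.3]
gripper_width: 0.0087
pos [0.5653 0.0476 0.1821] ang -4.68 tilt [ 0.0134  0.001  -0.9999] clock 22.5 -> offset [ 35.4   4.7 -17.5] yaw -0.0004
```

View pics/scene14.png

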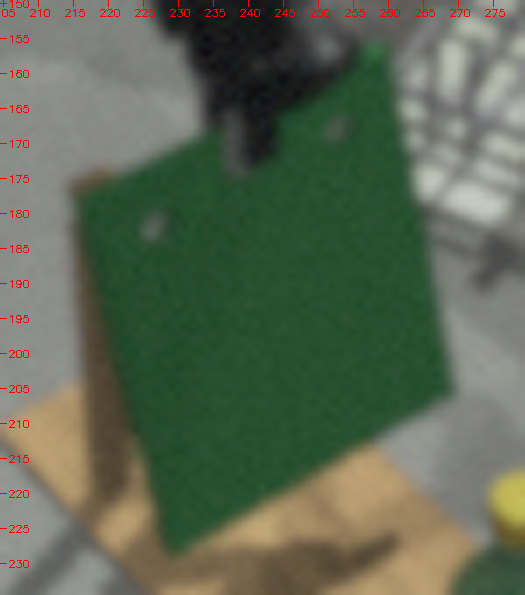

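View pics/side14.png

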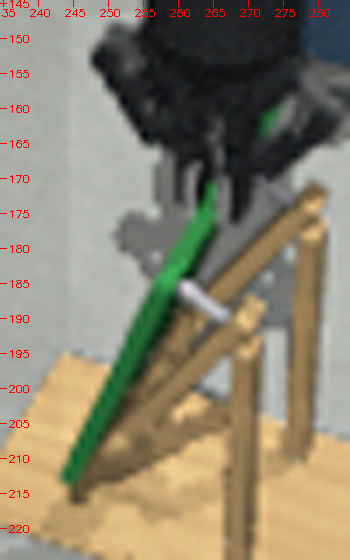

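```bash
python3 -c "
from h import *
np.set_printoptions(precision=4,suppress=True)
s=load('scene14');d=load('side14')
o=[(s,(215.5,177),(5,-75,85)),(s,(229,228.5),(5,-75,-85)),(s,(269,205),(5,75,-85)),(s,(226.3,182),(5,-45,60)),(s,(252.5,167.5),(5,45,60)),
(d,(257,184),(5,75,85)),(d,(260,185),(-5,75,85)),(d,(243.5,213),(5,75,-85)),(d,(246.5,214.5),(-5,75,-85))]
p,r=bfit(o,[.6,.04,.15,-.08,0.1,0]);print(p,r.tolist());tohole(p)
w=proj(s,np.array([easel_pts((.539,.0485,-.081))[1](.036,y,0) for y in (-.045,.045)]));print('tips scene',w)
crop(s,215,160,262,192,12,'c_s14',5)
"
```

```text
[ 0.5857  0.0435  0.152  -0.0696  0.2967  0.0079] [[-0.1, 1.7], [-0.3, 0.0], [-0.2, -0.8], [0.2, -0.5], [-0.2, -0.2], [-0.1, 0.3], [-0.4, 0.7], [0.1, -0.3], [-0.5, -0.5]]
y 45 hole rel root (easel x,y,z mm) [28.8 43.2 19.7] along pin 34.8 across 2.6
y 0 hole rel root (easel x,y,z mm) [29.4 -1.8 19.3] along pin 35.1 across 2.0
y -45 hole rel root (easel x,y,z mm) [ 30.  -46.8  19. ] along pin 35.5 across 1.4
pitch deg 17.0 yaw -0.0696
tips scene [[226.2339 181.15  ]
 [252.2213 167.3704]]
```

View pics/c_s14.png

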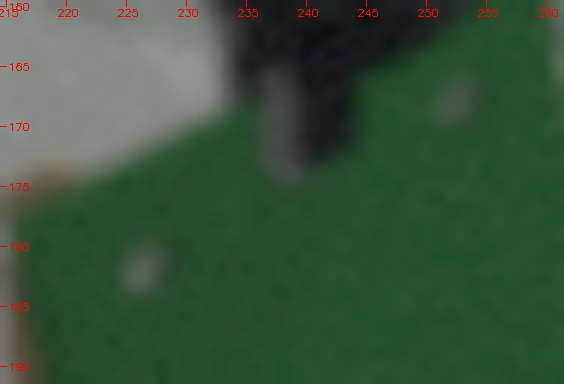

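```bash
python3 -m pendant '{"grip":[0,0,0,0,0,0],"offset":[[-3,0,2],[-6,0,4.5],[-9,0,6.5],[-12,0,8.5],[-14,0,9.5],[-14,0,9.5]],"yaw":[0,0,0,0,0,0]}' 20
python3 -c "
from h import *
from cell import snapshot
for n in ('scene','side'):
  s=snapshot(n);pickle.dump(s,open('pics/%s15.pkl'%n,'wb'));crop(s,*dict(scene=(205,150,280,235),side=(235,145,285,225))[n],7,n+'15',5)
goto((.6,.04,.2),-4.65)"
```

```text
clock: 23.25
position: [0.5549, 0.0486, 0.1761]
tool_rot: [0.999, -0.041, 0.011, -0.002]
ft_force: [12.4, -3.0, 23.7]
gripper_width: 0.009
pos [0.5549 0.0486 0.1761] ang -4.71 tilt [ 0.0217  0.0022 -0.9998] clock 23.35 -> offset [ 46.2   4.8 -22.9] yaw -0.001
```

View pics/scene15.png

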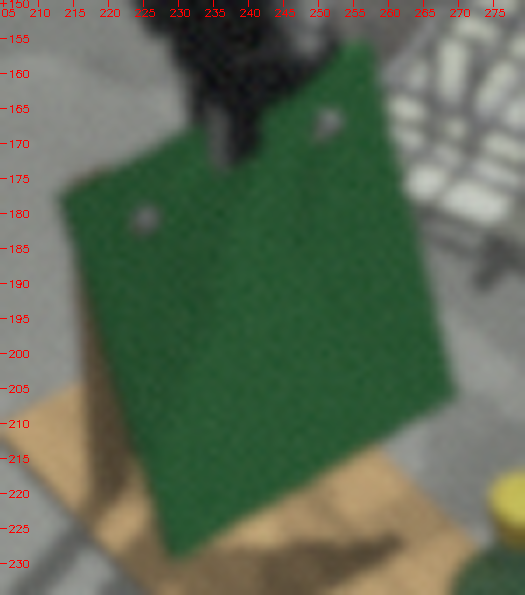

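View pics/side15.png

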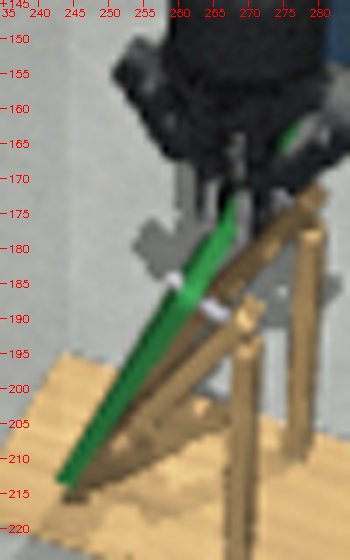

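```bash
python3 -m pendant '{"grip":[0,0,0,0,0],"offset":[[0,0,-2],[-3,0,-2],[-6,0,-1],[-9,0,1],[-9,0,1]],"yaw":[0,0,0,0,0]}' 20
python3 -c "
from h import *
from cell import snapshot
for n in ('scene','side'):
  s=snapshot(n);pickle.dump(s,open('pics/%s16.pkl'%n,'wb'));crop(s,*dict(scene=(205,150,280,235),side=(235,145,285,225))[n],7,n+'16',5)
goto((.6,.04,.2),-4.65)"
```

```text
clock: 23.98
position: [0.543, 0.0496, 0.1721]
tool_rot: [0.999, -0.041, 0.007, -0.001]
ft_force: [10.8, -0.7, 9.6]
gripper_width: 0.0087
pos [0.5431 0.0496 0.1721] ang -4.67 tilt [ 0.0148  0.0015 -0.9999] clock 24.07 -> offset [ 57.9   4.9 -27. ] yaw -0.0004
```

View pics/side16.png

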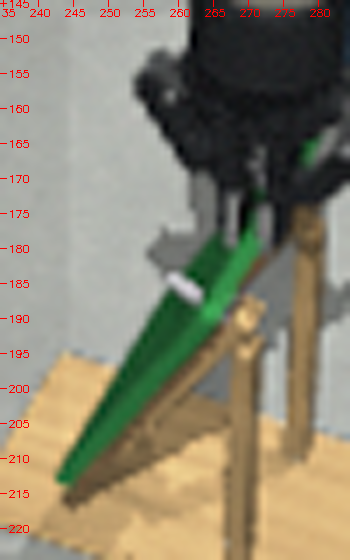

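```bash
python3 -m pendant '{"grip":[0,0,0,0,0],"offset":[[-3,0,0],[-6,0,1],[-9,0,3],[-9,0,3],[-9,0,3]],"yaw":[0,0,0,0,0]}' 20
python3 -c "
from h import *
from cell import snapshot
for n in ('scene','side'):
  s=snapshot(n);pickle.dump(s,open('pics/%s17.pkl'%n,'wb'));crop(s,*dict(scene=(205,150,280,235),side=(235,145,285,225))[n],7,n+'17',5)
goto((.6,.04,.2),-4.65)"
```

```text
clock: 24.7
position: [0.5366, 0.05, 0.1693]
tool_rot: [0.999, -0.041, 0.01, -0.001]
ft_force: [23.2, -1.6, 1.1]
gripper_width: 0.0092
pos [0.5366 0.05   0.1693] ang -4.7 tilt [ 0.0198  0.001  -0.9998] clock 24.8 -> offset [ 64.5   4.7 -29.4] yaw -0.0009
```

View pics/side17.png

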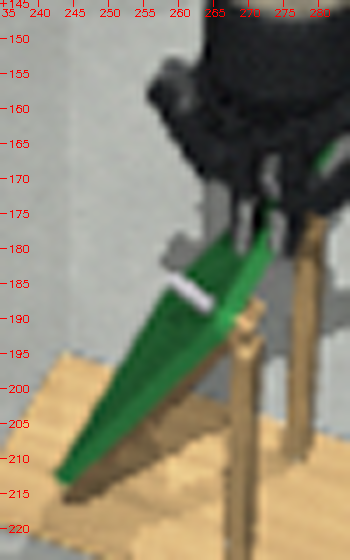

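```bash
python3 -m pendant '{"grip":[20,35,50,60,60,60],"offset":[[2,0,0],[5,0,0],[7,0,-1],[7,0,-1],[7,0,-1],[7,0,-1]],"yaw":[0,0,0,0,0,0]}' 20
python3 -m pendant '{"grip":[60,60,60,60],"offset":[[0,0,-20],[0,0,-50],[0,0,-75],[0,0,-75]],"yaw":[0,0,0,0]}' 20
python3 -c "
from h import *
from cell import snapshot
for n in ('scene','side','wrist'):
  s=snapshot(n);pickle.dump(s,open('pics/%s18.pkl'%n,'wb'));crop(s,*dict(scene=(205,150,280,235),side=(235,145,315,235),wrist=(100,0,400,384))[n],7 if n!='wrist' else 1.5,n+'18',5 if n!='wrist' else 20)
goto((.6,.04,.2),-4.65)"
```

```text
clock: 25.55
position: [0.5345, 0.0499, 0.1655]
tool_rot: [0.999, -0.04, -0.0, 0.0]
ft_force: [-0.4, 1.8, -0.1]
gripper_width: 0.051
clock: 26.05
position: [0.5357, 0.05, 0.2425]
tool_rot: [0.999, -0.041, 0.002, -0.001]
ft_force: [-0.7, 0.2, -0.3]
gripper_width: 0.0511
pos [0.5343 0.0499 0.2397] ang -4.64 tilt [-1.3e-03 -3.0e-04 -1.0e+00] clock 26.2 -> offset [66.4  4.5 39.6] yaw 0.0002
```

View pics/scene18.png

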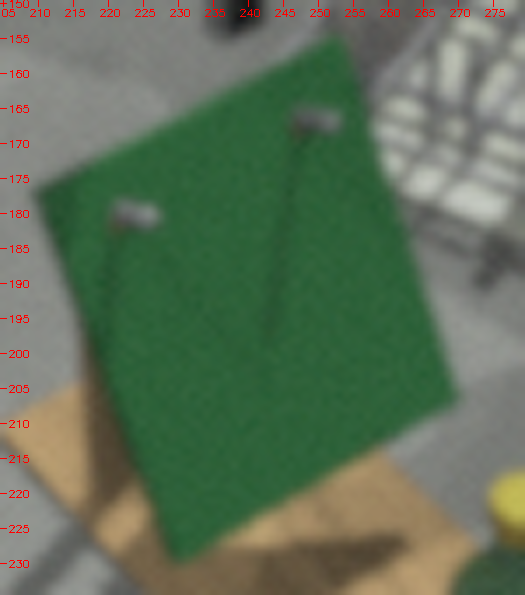

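View pics/side18.png

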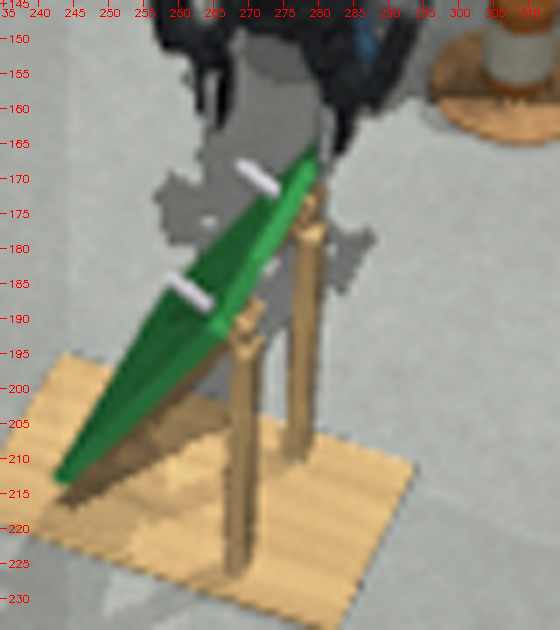

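View pics/wrist18.png

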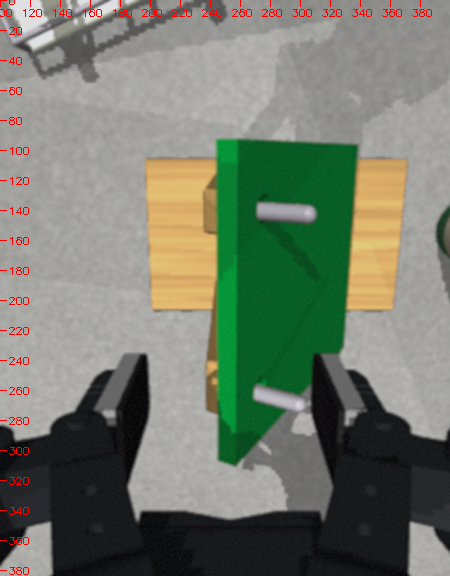

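The board hangs on both pins: the tips stick out at scene (226,180) and (252,167). I'll compare the view with the predicted fully-home pose.

```bash
cat >> h.py <<'E'
def home(name,n,box,k,out,r=.005,drop=-.003,e=(.539,.0485,-.081)):
    s=load(name);G=easel_pts(e)[1]
    x0,y0,x1,y1=box;im=cv2.resize(s["image"][y0:y1,x0:x1,::-1],None,fx=k,fy=k,interpolation=cv2.INTER_CUBIC)
    for xx,col in ((-.005,(255,255,0)),(.005,(0,0,255))):
        P=np.array([G(r+xx,y,u+drop) for y,u in ((-.075,.025),(.075,.025),(.075,-.145),(-.075,-.145))])
        q=((proj(s,P)-[x0,y0]+.5)*k).astype(int); cv2.polylines(im,[q],True,col,1)
    cv2.imwrite(f"pics/{out}.png",im)
E
python3 -c "
from h import *
home('scene18','', (200,140,280,240),6,'ov_s'); home('side18','',(230,150,300,225),7,'ov_d'); home('wrist18','',(100,60,400,340),2.4,'ov_w')
"
```

```text
(no output)
```

View pics/ov_s.png

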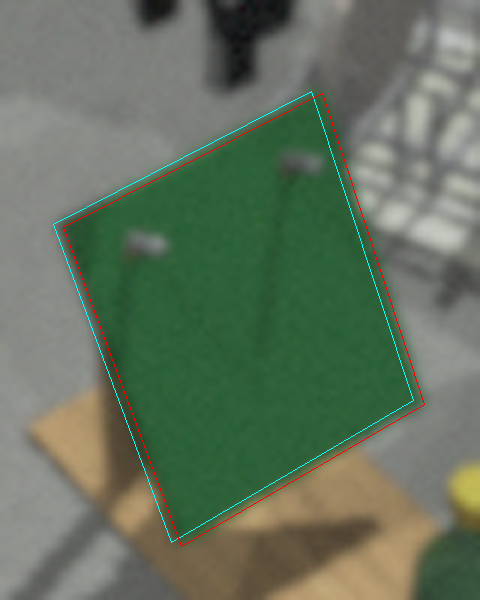

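View pics/ov_d.png

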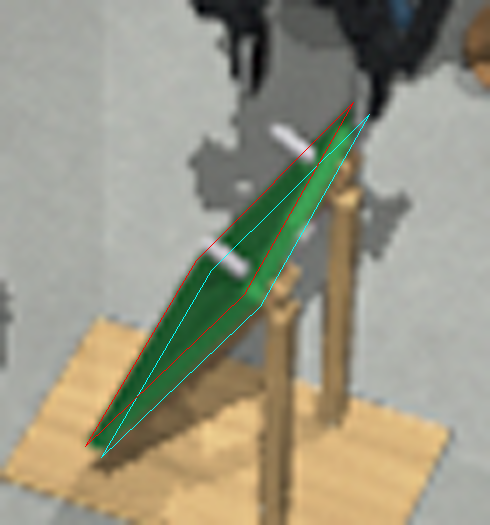

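View pics/ov_w.png

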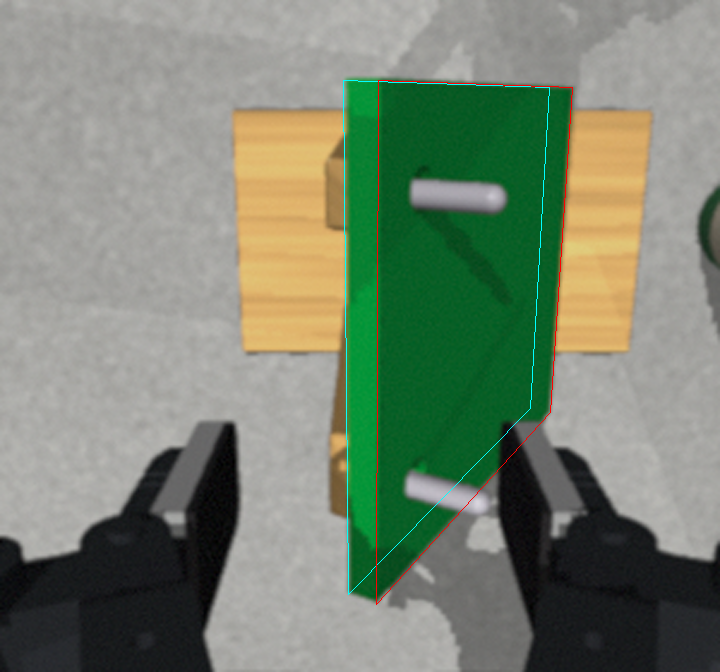

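The overlay of the fully-home pose (front face red, back face cyan) matches the board within about a pixel in all three views. I'll retreat upward and do a final check.

```bash
python3 -m pendant '{"grip":[60,60,60,60,60,60],"offset":[[0,0,-30],[0,0,-70],[0,0,-110],[0,0,-130],[0,0,-130],[0,0,-130]],"yaw":[0,0,0,0,0,0]}' 20
python3 -c "
from h import *
from cell import snapshot
for n in ('scene','side','wrist'):
  s=snapshot(n);pickle.dump(s,open('pics/%s19.pkl'%n,'wb'));crop(s,0,0,512,384,1.5,n+'19',50)
home('wrist19','',(100,0,400,384),1.5,'ov_w2');home('scene19','', (200,140,280,240),6,'ov_s2')
s=load('scene19');d=load('side19');crop(d,265,120,330,175,9,'jar19')
print(proj(s,[[.481,-.343,.106],[.481,-.343,.006]]),proj(d,[[.481,-.343,.106],[.481,-.343,.006]]))
a=load('scene0')['image'].astype(int);b=s['image'].astype(int)
print(status.read_state()['ft_force'])"
```

```text
clock: 26.95
position: [0.5343, 0.0499, 0.3688]
tool_rot: [0.999, -0.04, -0.001, 0.0]
ft_force: [0.1, -0.9, -0.3]
gripper_width: 0.0513
[[107.24343192 253.32574588]
 [115.02240716 274.59134855]] [[310.79389709 138.17781706]
 [308.52760736 156.173997  ]]
[0.13409396 0.33728531 0.06547444]
```

View pics/scene19.png

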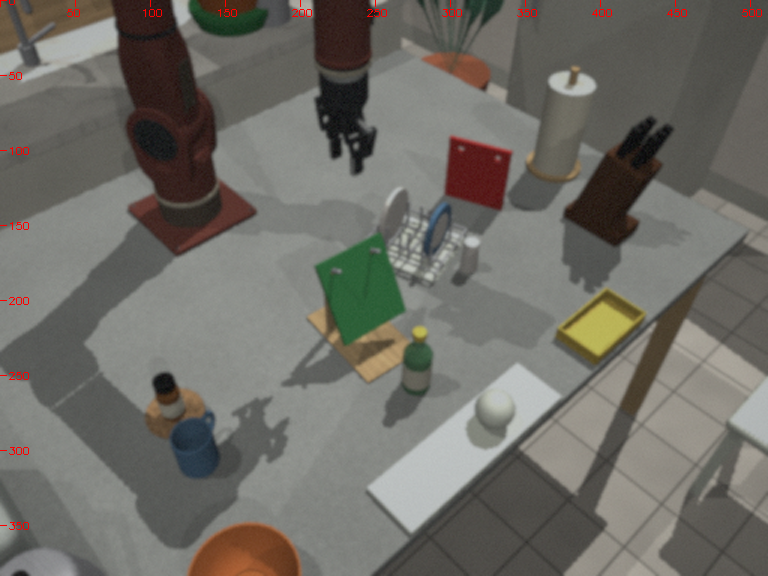

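View pics/ov_w2.png

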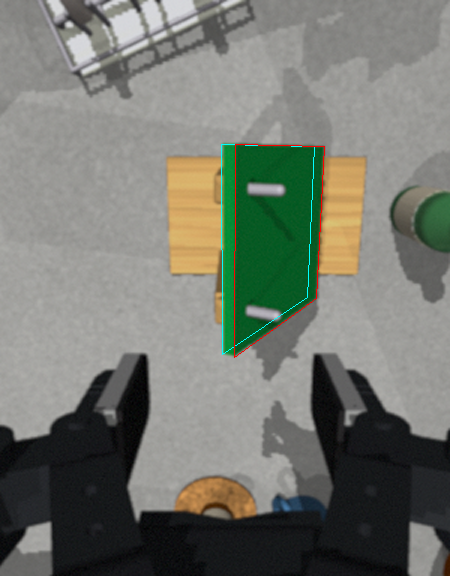

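View pics/jar19.png

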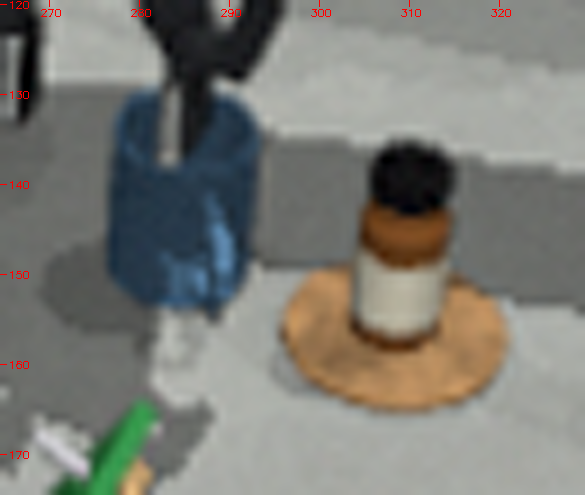

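View pics/side19.png

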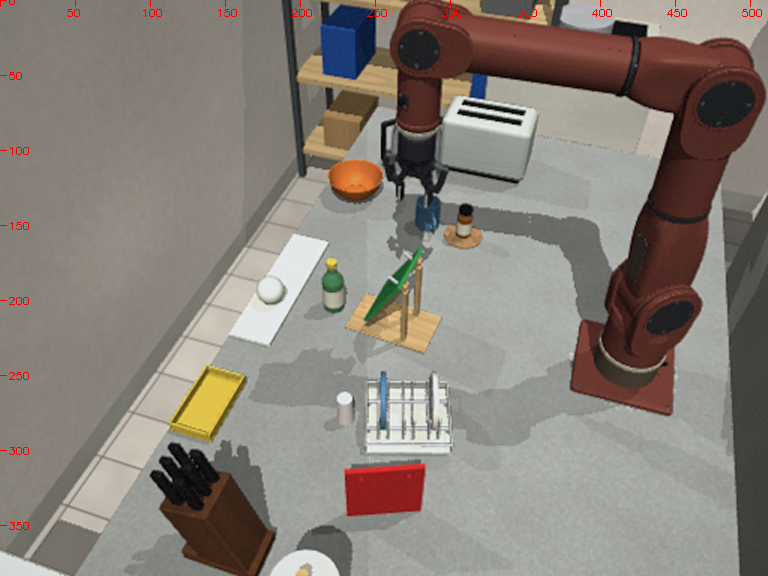

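All good: the board is home, the jar is upright on the coaster, the bystanders are where they were and the arm is clear.

```bash
python3 -c "
from cell import env,status
print(env.hand_in()); print(status.read_state()['clock'])"
```

```text
the job is handed in; nothing more can be done
None
the job is handed in; nothing more can be done
```

I stood the jar on the coaster, took the board out of the rack and hung it on the stand's two pins. I handed the job in at about 27 s of the 61 s; no verdict came back.

To hang the board, I pushed its lower edge against the stand's crossbar so that it tilted in a light grip. I then threaded both holes over the pins and pressed the board to the face before letting go.

**Last checks, all from the camera pictures:**
- **Board:** both pins come through the holes. The outline predicted for a fully home board matches it to about a pixel (roughly 2 mm) in the views I overlaid. I did not push it again after letting go.
- **Jar:** it stands upright and within a few millimetres of the coaster's centre.
- **Bystanders:** the plates, mug, oil bottle and salt shaker look unmoved.
- **Arm:** it was clear of everything, with the wrist force near zero.

**What went wrong or disagreed:**
- The pictures put the shut fingertips about 34 mm above the reported TCP. My first attempt to grip the board therefore closed above it, touching nothing, and I repeated it 35 mm lower.
- While tilting and inserting the board, the wrist force briefly reached about 27 N, well under the 120 N limit.

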